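Set and lock the slicer bed

ROBOT

A 6-joint arm with a two-finger parallel gripper is mounted at the origin on a cart in front of the work surface, level with it; the furniture and walls round the work are solid. World frame = base frame: x ahead of the robot, y to its left, z up, the work surface at z = 0. Lengths are in m, angles in rad, forces in N, time in s.
With the tool pointing down it reaches from about 0.25 to 0.775 m from the base axis. Payload 4 kg.
Tool frame: the origin (TCP) lies at the very end of the fingers, on their centre line; the grasp point (between the pads) lies 19 mm behind it; z points along the fingers, y is the direction in which the jaws open and shut (so a half turn about z gives the same grasp; the last joint's range is limited). The gripper opens to 94 mm and grips with 3 to 60 N. Pads are 16 mm wide; open, the fingers measure 119 mm over their backs; the gripper's body (75 mm by 177 mm) begins 78 mm behind the grasp point.
Start: joints at [-1.402, 0.087, 1.371, -0, 1.684, -0.103], TCP at [0.148, -0.53, 0.206] pointing down, gripper open.
Joint ranges: [-3.1, 3.1], [-0.76, 2.03], [0.27, 2.55], [-1.08, 4.22], [0.17, 2.65], [-2.57, 2.57]. Speed limits (rad/s): [2.79, 2.79, 3.14, 3.14, 3.14, 3.14].

INTERFACE

Orientations are given as [roll, pitch, yaw] about the fixed x, y, z axes, in that order (R = Rz(yaw) Ry(pitch) Rx(roll)).
In Python, from bench import robot, snapshot, models gives the robot as it stands.
- The arm moves only by the tool arm_command, never from a script. Its argument "commands" is text: rows parted by semicolons, each of 7 numbers parted by spaces: the shift along the tool's x, y, z in mm, then the turn, a rotation vector about the tool's x, y, z in degrees, then the opening, from 0 (shut) to 1 (fully open). In form: tx ty tz rx ry rz hand; .... A call has 1 to 12 rows; each row shifts and turns the pose as measured when the row begins, along the tool's axes as they then stand; what a row does not reach is not made up. A row lasts 1/8 s, in which the tool goes at most 62.5 mm and 10.7 degrees, less where a joint would pass 70% of its speed; a pose out of reach is approached as far as the arm can. A call is refused whole if a number of a shift passes 62.5 or a number of a turn 10.7, either way. A call with a gripper value outside its range is refused whole. The fingers move at their own pace and stop on an object; the grip force is fixed at half the most. Time passes only in rows, so rows that do not move let the fingers close. It gives the time, the measured TCP pose, the force and the opening at its end, in the units of the state.
- robot.get_obs(): the state, without advancing time (a new reading comes with each control period).
- snapshot(name): name is "scene" or "side" or "wrist"; returns a dict with "img" (420x560x3 uint8, blue, green, red), "camera_matrix" (3x3 intrinsics, pixels), "origin" and "rotation" of the camera in the world. Camera axes: x right, y down, z forward; pixel columns grow to the right and rows downward; lengths in m; the calibration is good to about 2 mm. A picture is of the moment at which its call begins. There is no depth.
- robot.close_job(): hands the job in, once; it reports no verdict.
Trained networks look in a picture, given as the dict that the camera call returned (one of the last four; its "shot" number tells which), for a name from the list of things; names that differ only in an ending like _2 or _b are one class to them, and where a whole thing is asked for, a point or a joint stands for the part that bears it (a point fixed in the world has none). Each returns a list of dicts, best first, with "conf" (0 to 1); they miss things now and then, are a little off and sometimes report something else, mostly with a low value. They report only what shows in the picture. A call takes as long as a camera call.
- models.spot_in(query, picture): "bbox" ([left, top, width, height] as shares, 0 to 1, of the picture: columns of its width, rows of its height, round what is visible of it).
- models.tip_of(query, picture): "centre" ([column, row] as shares, 0 to 1, of the picture: columns of its width, rows of its height: a listed point, or the origin of a listed thing).
The state is a dict: "time": time; "joint_positions": joint angles; "qvel": joint speeds; "joint_torque": joint torques, N m; "tool_pos": TCP position; "ee_rot": TCP orientation; "wrist_force": force on the tool from outside, world axes, zero at the start; "wrist_torque": the same for the moment, N m; "width": finger opening in m.
Only numpy, scipy, OpenCV 4.12 (cv2) and the standard library are available. Lean on these libraries where they do the work, as an engineer would, in place of code of your own. Each camera call takes 0.05 s, during which the arm holds its last target. There are 200 camera calls.

TASK

Set up the slicer bed: turn the dial knob until its pointer points at the little setting tab, then turn the lock ring under it clockwise until it is tight, without losing the setting. Next lay every straightedge from the white tray on the bed's plate, standing on its base with a long edge flush against the fence over its whole length, and then push the square key fully home into the bed lock's socket, turn it clockwise to its stop and put it back fully down in its rest in the tray. Leave the things standing around where they are.

Things in the scene. Friction and masses are not known exactly. Their poses are not given: they have to be found in the camera images.
- dial_knob (a joint): angle of the dial knob of the slicer bed, rad, 0 to 1.6, grows as it turns clockwise seen from above. Black disc 52 mm across with an upright grip bar on top, 12 mm thick, 44 mm long, 26 mm high, lying along the pointer; the bar's top is 79 mm above the bench. It stays where it is left (friction 0.05 N m).
- dial_axis (a point): point on the upright axis common to the knob, lock ring and setting tab, half-way up the knob's grip bar, 67 mm above the bench. Its x, y axes are the slicer bed's
- pointer (a point): point 40 mm from the dial axis, just past the end of the white pointer of the knob; its own x axis points outward along the pointer and the grip bar. The knob is at its setting when this point is straight above tab.
- tab (a point): the small steel setting tab (7 x 5 x 3 mm) on the white dial housing, 40 mm from the dial axis: where the pointer has to point. It marks the setting and stays put during a run, but is elsewhere at each start: 0.3 to 1.25 rad clockwise of the pointer.
- lock_ring (a joint): angle of the lock ring under the knob, rad: 0 to 0.2 is loose, it grows as it turns clockwise seen from above, 1.2 is its hard stop (tight). It turns on its own, the knob does not follow; friction 0.1 N m.
- ring_pin (a point): the lock ring's upright round pin, 12 mm in diameter, 62 mm from the dial axis; the point is on the pin's axis, 10 mm below its top (top 68 mm above the bench, the arm that carries it 41 mm above the bench). Move it round the dial axis on an arc to turn the ring.
- fence (a point): middle of the foot of the fence's straight working face, on top of the slicer bed's plate (12 mm above the bench). Its y axis runs along the fence, which is 250 mm long and 9 mm high; -x points away from the fence over the free plate (85 mm deep) where the straightedges go; the fence, 10 mm thick, lies on the +x side.
- bed_lock (a joint): angle of the square-socket bed lock, rad: 0 to 0.1 unlocked, it grows as it turns clockwise seen from above, 1.3 is its hard stop (locked). Friction 0.1 N m.
- socket (a point): centre of the mouth of the bed lock's socket: a 15 mm square hole 24 mm deep, straight down, in a 32 mm square steel block whose top is 44 mm above the bench. The frame turns with the lock; the hole's sides are along its x and y axes.
- key_grip (a point): the loose square key, standing upright. The point is in the middle of its flat handle, which is 10 mm thick (its x), 30 mm wide (its y) and 34 mm high (from 18 mm below the point to 16 mm above it). Under the handle a 28 mm round collar 5 mm thick, whose underside is 23 mm below the point, then a 13 mm square shank (sides along x and y) that ends 45 mm below the point, the last 4 mm only 10 mm square. Pushed fully home the collar rests on the mouth. 0.1 kg.
- rest_mouth (a point): centre of the mouth of the key rest: an 18 mm square hole 25 mm deep, sides along the frame's x and y, in a fixed grey block 46 x 46 x 28 mm on the tray's floor, its top 40 mm above the bench. The key starts in it, collar on the mouth.
- edge1_rib (a point): straightedge 1, if present: a short steel T-section straightedge, base 24 mm wide (x) x 68 mm long (y) x 8 mm, with an upright rib 10 mm thick (x), 68 mm long, 26 mm high along its middle. The point is the middle of the rib, 21 mm above the underside and 13 mm below the top; 12 mm in x from either long edge. Either long edge may go against the fence. About 0.1 kg. Starts on the floor of the white foam tray (floor 12 mm, rim 40 mm above the bench, 264 x 234 mm inside).
- edge2_rib (a point): straightedge 2, if present: a short steel T-section straightedge, base 24 mm wide (x) x 68 mm long (y) x 8 mm, with an upright rib 10 mm thick (x), 68 mm long, 26 mm high along its middle. The point is the middle of the rib, 21 mm above the underside and 13 mm below the top; 12 mm in x from either long edge. Either long edge may go against the fence. About 0.1 kg. Starts on the floor of the white foam tray (floor 12 mm, rim 40 mm above the bench, 264 x 234 mm inside).
- edge3_rib (a point): straightedge 3, if present: a short steel T-section straightedge, base 24 mm wide (x) x 68 mm long (y) x 8 mm, with an upright rib 10 mm thick (x), 68 mm long, 26 mm high along its middle. The point is the middle of the rib, 21 mm above the underside and 13 mm below the top; 12 mm in x from either long edge. Either long edge may go against the fence. About 0.1 kg. Starts on the floor of the white foam tray (floor 12 mm, rim 40 mm above the bench, 264 x 234 mm inside).
- dish: bystander: petri dish, 90 mm across, 15 mm high, in front of the work; origin at the centre of its underside
- forceps: bystander: steel forceps, 140 mm long (y), 10 mm wide, 9 mm high, lying between the tray and the slicer bed; origin at the centre of its underside

How it is judged:
By the outcome, as a careful person would: the job done as asked, in the order asked, and still so for the second after the job is handed in, with the robot touching nothing.
Of edge1, edge2, edge3 only 2 to 3 are there at a start; the rules pass over those that are not, and their reading is None.
At some moment in a run one of edge1, edge2, edge3 may be knocked a few centimetres aside while the robot is not near it.
It also fails if it takes over 210 s, if anything falls off the work surface, if the arm or the gripper's body presses on something with over 40 N, if the wrist force passes 120 N, or if a joint passes its speed limit or range.

## Working session

There is one attempt and no reset: what is moved stays moved. The work goes in short steps, Python scripts to look and compute and a tool call to move; the robot and the scene stay as the last step left them, time stands still between calls to the robot, and variables do not carry over. Pictures are saved under pics/ and viewed, about 12 in all and at most 16, crops included, and the job is handed in when it is done.

Besides the shell and the picture viewer there is one more tool, called after "Call:" as a command line: name --argument value ..., lists and objects as JSON in quotes. arm_command: Moves the arm, as the interface text tells. Its arguments: {"type":"object","properties":{"commands":{"type":"string"}},"required":["commands"]}

```bash
mkdir -p pics; ls; cat > h.py <<'E'
import numpy as np, cv2
from bench import robot, snapshot, models
def ray(p,uv):
    K=np.array(p["camera_matrix"]);d=np.array(p["rotation"])@np.linalg.solve(K,[uv[0],uv[1],1.]);return np.array(p["origin"]),d
def at(p,uv,z):
    o,d=ray(p,uv);return o+d*(z-o[2])/d[2]
def proj(p,X):
    c=np.array(p["rotation"]).T@(np.array(X)-np.array(p["origin"]));q=np.array(p["camera_matrix"])@c;return q[:2]/q[2]
def tips(p,name,z,n=3):
    out=[]
    for r in models.tip_of(name,p)[:n]:
        uv=np.array(r["centre"])*[560,420];out.append((round(r["conf"],2),uv.round(1).tolist(),(at(p,uv,z)*1000).round(1)[:2].tolist()))
    return out
Z=dict(dial_axis=.067,pointer=.054,tab=.045,ring_pin=.058,fence=.012,socket=.044,key_grip=.063,rest_mouth=.040,edge1_rib=.033,edge2_rib=.033,edge3_rib=.033,dish=0,forceps=0)
E
python3 - <<'E'
from h import *
o=robot.get_obs();print(o["time"],o["ee_rot"],o["width"])
for c in("scene","side"):
    p=snapshot(c);cv2.imwrite(f"pics/{c}1.png",p["img"]);print(c,p["origin"])
    for k,z in Z.items():print(k,tips(p,k,z))
E
```

```text
pics
0.0 [-3.13941966e+00 -2.13871945e-04  2.71830600e-01] 0.09373785410564786
scene [-0.20949941  0.44895017  0.64363995]Traceback (most recent call last):
  File "<stdin>", line 5, in <module>
  File "h.py", line 12, in tips
    uv=np.array(r["centre"])*[560,420];out.append((round(r["conf"],2),uv.round(1).tolist(),(at(p,uv,z)*1000).round(1)[:2].tolist()))
                                                                                            ~~^^^^^^^^
  File "h.py", line 6, in at
    o,d=ray(p,uv);return o+d*(z-o[2])/d[2]
                                      ~^^^
IndexError: invalid index to scalar variable.
```

```bash
python3 - <<'E'
from h import *
p=snapshot("side");print({k:v for k,v in p.items() if k!="img"})
E
```

```text
{'camera_matrix': array([[417.24494247,   0.        , 278.28418448],
       [  0.        , 417.24494247, 205.80490861],
       [  0.        ,   0.        ,   1.        ]]), 'origin': array([ 0.31718186, -0.7446839 ,  0.79711696]), 'rotation': array([-2.28248483, -0.0047616 , -0.25684265]), 'shot': 2}
```

View pics/scene1.png

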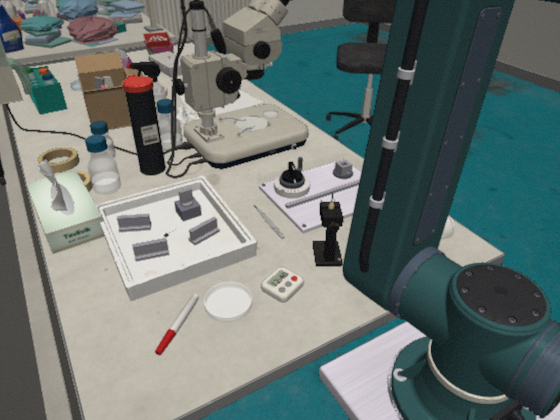

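The scene shows the tray with three straightedges at about (135,222), (205,232) and (150,250). The key rest is at (187,206), the dial at (292,182) and the socket at (344,168). The camera's rotation is given as roll, pitch, yaw.

```bash
sed -i 's/^import numpy.*/&\nfrom scipy.spatial.transform import Rotation as Ro/; s/np.array(p\["rotation"\])/Ro.from_euler("xyz",p["rotation"]).as_matrix()/g' h.py
python3 - <<'E'
from h import *
for c in("scene","side"):
    p=snapshot(c);cv2.imwrite(f"pics/{c}2.png",p["img"]);print(c)
    for k,z in Z.items():print(k,tips(p,k,z))
E
```

```text
scene
dial_axis [(0.62, [291.9, 168.0], [612.5, -72.6])]
pointer [(0.71, [294.3, 181.9], [572.5, -55.1])]
tab [(0.7, [202.1, 229.9], [521.5, 204.8]), (0.46, [302.3, 163.1], [651.6, -129.2])]
ring_pin [(0.69, [302.2, 163.5], [631.2, -115.3])]
fence [(0.96, [332.3, 196.6], [524.3, -136.3])]
socket [(0.72, [342.6, 162.7], [602.0, -222.6]), (0.26, [148.4, 246.0], [528.4, 318.0]), (0.17, [203.1, 230.7], [519.2, 203.6])]
key_grip [(0.57, [187.6, 192.9], [642.5, 188.3])]
rest_mouth [(0.6, [186.4, 204.0], [634.5, 196.9])]
edge1_rib [(0.72, [131.1, 220.2], [646.5, 322.0]), (0.63, [266.9, 222.4], [489.8, 66.7])]
edge2_rib [(0.93, [150.8, 248.2], [532.6, 313.4]), (0.72, [333.3, 193.3], [510.2, -127.2])]
edge3_rib [(0.56, [201.3, 230.9], [533.8, 202.7])]
dish [(0.8, [229.0, 303.3], [346.2, 228.2]), (0.23, [344.5, 163.6], [654.9, -273.6])]
forceps [(0.56, [267.6, 222.0], [528.0, 43.9])]
side
dial_axis [(0.72, [321.4, 236.9], [608.8, -66.8])]
pointer [(0.92, [304.5, 240.2], [569.3, -55.3])]
tab []
ring_pin [(0.59, [341.9, 252.9], [642.2, -122.1])]
fence [(0.78, [300.5, 279.3], [535.1, -138.9])]
socket [(0.67, [338.1, 292.3], [596.7, -219.9])]
key_grip [(0.63, [302.0, 176.2], [638.1, 189.2]), (0.48, [321.7, 234.8], [613.6, -56.3])]
rest_mouth [(0.47, [302.5, 180.6], [643.1, 197.0])]
edge1_rib [(0.66, [289.5, 160.6], [637.1, 317.0])]
edge2_rib [(0.5, [264.6, 166.9], [551.7, 303.0])]
edge3_rib [(0.73, [269.0, 187.7], [540.1, 197.3])]
dish [(0.57, [205.7, 202.6], [352.0, 215.4])]
forceps [(0.43, [278.7, 230.8], [530.2, 46.8])]
```

```bash
ls pics
```

```text
scene1.png
scene2.png
side2.png
```

View pics/side2.png

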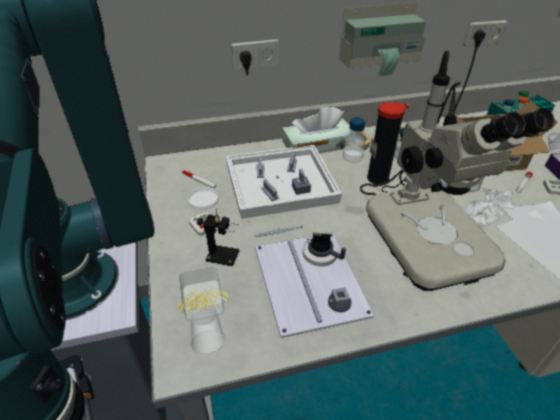

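The side view shows the dial at (321,240), the fence running from (290,240) to (320,320) and the socket at (340,297). There is also a black post at (215,250) and a beaker at (205,310) to steer clear of.

```bash
cat >> h.py <<'E'
def plan(target,yaw,hand,nmin=1,step=60.,deg=10.5,start=None,chunk=12):
    """rows from the present pose to target (m) with tool down at yaw (rad); straight line"""
    o=robot.get_obs();pos=np.array(o["tool_pos"]);R=Ro.from_euler("xyz",o["ee_rot"])
    if start is not None:pos=np.array(start[0]);R=Ro.from_euler("xyz",[np.pi,0,start[1]])
    T=Ro.from_euler("xyz",[np.pi,0,yaw]);d=np.array(target)-pos;rv=(R.inv()*T).as_rotvec(degrees=True)
    n=max(nmin,int(np.ceil(np.abs(d).max()*1000/step)),int(np.ceil(np.linalg.norm(d)*1000/step)),int(np.ceil(np.abs(rv).max()/deg)))
    rows=[]
    for i in range(n):
        t=R.inv().apply(d/n)*1000;rows.append(" ".join(f"{v:.1f}" for v in t)+" "+" ".join(f"{v:.2f}" for v in rv/n)+f" {hand}")
        R=R*Ro.from_rotvec(rv/n,degrees=True)
    for i in range(0,n,chunk):print("; ".join(rows[i:i+chunk]))
    return np.array(target),yaw
E
python3 - <<'E'
from h import *
p=snapshot("wrist");o=robot.get_obs();R=Ro.from_euler("xyz",o["ee_rot"])
print("cam in tool",R.inv().apply(np.array(p["origin"])-o["tool_pos"]),(R.inv()*Ro.from_euler("xyz",p["rotation"])).as_matrix().round(3))
s=snapshot("side");c=snapshot("scene")
print("stand base",at(s,(222,255),0),at(c,(326,254),0))
def tri(a,ua,b,ub):
    o1,d1=ray(a,ua);o2,d2=ray(b,ub);A=np.stack([d1,-d2],1);t=np.linalg.lstsq(A,o2-o1,rcond=None)[0];return (o1+d1*t[0]+o2+d2*t[1])/2,np.linalg.norm(o1+d1*t[0]-o2-d2*t[1])
print("stand top",tri(s,(213,220),c,(332,198)))
print("timer",at(c,(283,284),0.02),"microscope corner",at(s,(405,195),0.0),at(s,(370,215),.03),at(s,(410,275),.03),"beaker",at(s,(185,275),.05),at(s,(205,345),.05))
print("bottle",at(s,(385,185),0))
E
```

```text
cam in tool [ 0.06491039  0.00065564 -0.17921075] [[-0.002 -0.974 -0.226]
 [ 1.    -0.002 -0.   ]
 [-0.    -0.226  0.974]]
stand base [ 0.36626686 -0.00305419  0.        ] [ 0.36888532 -0.00875562  0.        ]
stand top (array([ 0.36051492, -0.01313593,  0.14088769]), np.float64(0.015550068255204337))
timer [0.32160324 0.12561879 0.02      ] microscope corner [9.39325290e-01 1.01384731e-01 1.11022302e-16] [0.78105999 0.01452181 0.03      ] [ 0.78480375 -0.20523413  0.03      ] beaker [ 0.27138435 -0.08977819  0.05      ] [ 0.29354086 -0.2788875   0.05      ]
bottle [0.90235807 0.16155686 0.        ]
```

```bash
python3 - <<'E'
from h import *
plan((.60,-.09,.23),2.6,1)
E
```

```text
42.6 -23.2 -1.9 0.00 0.00 -10.26 1; 46.1 -15.3 -1.9 0.00 0.00 -10.26 1; 48.0 -6.8 -1.9 0.00 0.00 -10.26 1; 48.5 1.8 -1.9 0.00 0.00 -10.26 1; 47.4 10.4 -1.9 0.00 0.00 -10.26 1; 44.8 18.7 -1.9 0.00 0.00 -10.26 1; 40.7 26.4 -1.9 0.00 0.00 -10.26 1; 35.4 33.2 -1.9 0.00 0.00 -10.26 1; 28.9 39.0 -1.9 0.00 0.00 -10.26 1; 21.5 43.5 -1.9 0.00 0.00 -10.26 1; 13.4 46.6 -1.9 0.00 0.00 -10.26 1; 4.9 48.3 -1.9 0.00 0.00 -10.26 1
-3.8 48.4 -1.9 0.00 0.00 -10.26 1
```

Call:
arm_command --commands "43 -23 -2 0 0 -10.2 1; 46 -15 -2 0 0 -10.2 1; 48 -7 -2 0 0 -10.2 1; 48 2 -2 0 0 -10.2 1; 47 10 -2 0 0 -10.2 1; 45 19 -2 0 0 -10.2 1; 41 26 -2 0 0 -10.2 1; 35 33 -2 0 0 -10.2 1; 29 39 -2 0 0 -10.2 1; 21 43 -2 0 0 -10.2 1; 13 47 -2 0 0 -10.2 1; 5 48 -2 0 0 -10.2 1"

```text
time: 3.2
tool_pos: [0.5654, -0.1054, 0.2309]
ee_rot: [3.142, 0.005, 2.472]
wrist_force: [1.0, -0.6, -0.7]
width: 0.0937
```

Call:
arm_command --commands "-4 40 -2 0 0 -10.2 1; 0 0 0 0 0 0 1"

```text
time: 3.45
tool_pos: [0.5956, -0.0728, 0.2322]
ee_rot: [-3.141, 0.004, 2.66]
wrist_force: [-0.1, 0.4, -0.2]
width: 0.0942
```

```bash
python3 - <<'E'
from h import *
o=robot.get_obs();print(o["time"],o["tool_pos"],o["ee_rot"],o["joint_positions"])
p=snapshot("wrist");cv2.imwrite("pics/w1.png",p["img"])
for k in("dial_axis","pointer","tab","ring_pin","fence","socket"):print(k,tips(p,k,Z[k]))
E
```

```text
3.45 [ 0.59561976 -0.07280083  0.23221975] [-3.14085383  0.00432716  2.66039081] [-0.21500282  0.19341857  1.19891183 -0.00187967  1.74528156 -1.30492569]
dial_axis [(0.88, [289.5, 200.9], [606.7, -67.0])]
pointer [(0.68, [279.4, 161.3], [568.2, -58.2]), (0.65, [495.6, 11.2], [538.7, 181.9])]
tab [(0.65, [202.3, 164.4], [534.6, -131.1]), (0.38, [307.8, 166.3], [587.3, -34.9])]
ring_pin [(0.76, [261.4, 250.7], [642.8, -118.9]), (0.25, [282.5, 159.2], [567.4, -54.3])]
fence [(0.69, [203.9, 164.2], [535.1, -137.4])]
socket [(0.71, [160.2, 254.6], [599.0, -223.4])]
```

View pics/w1.png

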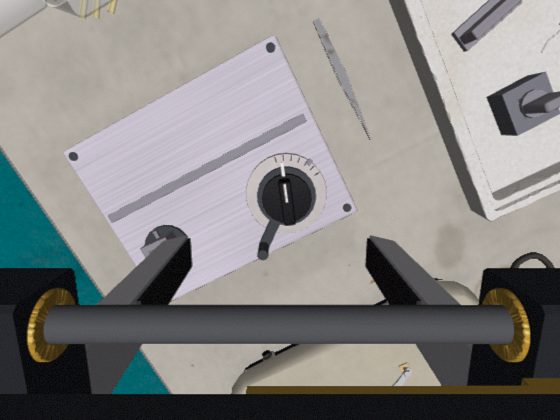

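The wrist view shows the whole bed: dial at (287,193), pointer toward (282,163), fence from (110,217) to (305,118), and the pin at (264,250). I'll zoom in on the tab.

```bash
python3 - <<'E'
from h import *
im=cv2.imread("pics/w1.png")[140:265,225:345];cv2.imwrite("pics/w1c.png",cv2.resize(im,None,fx=5,fy=4.8,interpolation=cv2.INTER_CUBIC))
E
```

```text
(no output)
```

View pics/w1c.png

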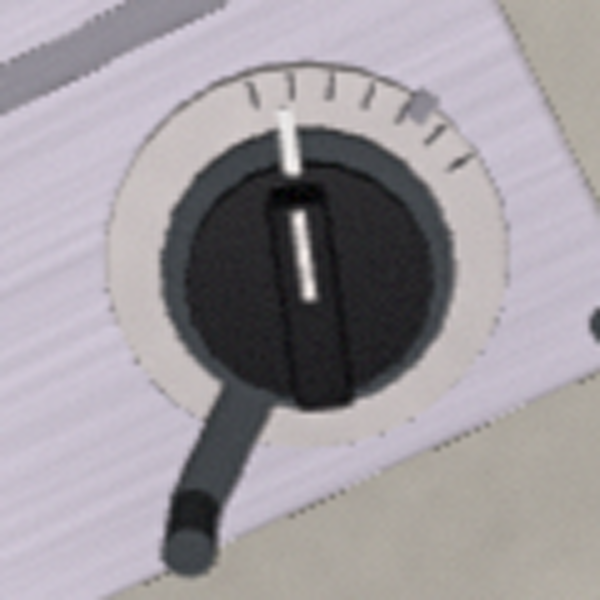

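The crop shows the tab at about (310,162) in the full frame, with the white pointer's tip at (282,163).

```bash
python3 - <<'E'
from h import *
p=snapshot("wrist")
C=lambda u,v:(225+u/5,140+v/4.8)
ax=np.array([.6075,-.0675])
for z in(.015,.02,.025,.03,.035,.04):
    out=[]
    for uv in((424,106),(283,110)):
        d=at(p,C(*uv),z)[:2]-ax;out+=[(np.hypot(*d)*1000).round(1),np.degrees(np.arctan2(d[1],d[0])).round(1)]
    h=at(p,C(306,253),z)
    print(z,out,h[:2])
print("diskc",at(p,C(309,268),.053))
for z in(.053,.067,.079):
  a,b=at(p,C(297,212),z),at(p,C(310,300),z);d=a-b;print("bar white",z,np.degrees(np.arctan2(d[1],d[0])),a,b)
a,b=at(p,C(280,200),.079),at(p,C(300,395),.079);print("bar left edge ang",np.degrees(np.arctan2(*(a-b)[1::-1])))
a,b=at(p,C(319,200),.079),at(p,C(352,395),.079);print("bar right edge ang",np.degrees(np.arctan2(*(a-b)[1::-1])),a,b)
for uv in((110,217),(305,118)):print("fence",at(p,uv,.021))
for uv in((73,156),(270,47),(347,208)):print("screw",at(p,uv,.012))
E
```

```text
0.015 [np.float64(39.8), np.float64(121.0), np.float64(35.0), np.float64(170.7)] [ 0.60558738 -0.07314951]
0.02 [np.float64(40.0), np.float64(121.9), np.float64(35.5), np.float64(170.5)] [ 0.60470124 -0.0728023 ]
0.025 [np.float64(40.2), np.float64(122.8), np.float64(36.0), np.float64(170.3)] [ 0.60381509 -0.07245509]
0.03 [np.float64(40.4), np.float64(123.7), np.float64(36.5), np.float64(170.1)] [ 0.60292895 -0.07210788]
0.035 [np.float64(40.7), np.float64(124.6), np.float64(37.0), np.float64(170.0)] [ 0.60204281 -0.07176068]
0.04 [np.float64(40.9), np.float64(125.5), np.float64(37.5), np.float64(169.8)] [ 0.60115666 -0.07141347]
diskc [ 0.6020742  -0.07149683  0.053     ]
bar white 0.053 160.20977547191313 [ 0.59003826 -0.06798232  0.053     ] [ 0.60846215 -0.07461178  0.053     ]
bar white 0.067 160.20977547191316 [ 0.58790074 -0.06710872  0.067     ] [ 0.60560627 -0.07347969  0.067     ]
bar white 0.079 160.2097754719132 [ 0.58606858 -0.06635992  0.079     ] [ 0.60315838 -0.07250933  0.079     ]
bar left edge ang 157.67067352330184
bar right edge ang 161.52974230610363 [ 0.58590544 -0.06151705  0.079     ] [ 0.62467052 -0.07446529  0.079     ]
fence [ 0.53450342 -0.26500981  0.021     ]
fence [ 0.54158809 -0.01680817  0.021     ]
screw [ 0.45565588 -0.266545    0.012     ]
screw [ 0.45983152 -0.01583232  0.012     ]
screw [ 0.65558474 -0.01903002  0.012     ]
```

```bash
python3 - <<'E'
from h import *
plan((.605,-.070,.15),2.79,0.45,nmin=3)
E
```

```text
-2.2 3.5 27.7 -0.02 0.10 -2.58 0.45; -2.4 3.4 27.7 -0.02 0.10 -2.58 0.45; -2.6 3.2 27.7 -0.02 0.10 -2.58 0.45
```

Call:
arm_command --commands "-2 3.5 28 0 0.1 -2.6 0.45; -2.5 3.5 28 0 0.1 -2.6 0.45; -2.5 3 28 0 0.1 -2.6 0.45; 0 0 0 0 0 0 0.45; 0 0 0 0 0 0 0.45"

```text
time: 4.47
tool_pos: [0.6047, -0.0734, 0.1507]
ee_rot: [-3.141, 0.006, 2.788]
wrist_force: [-0.3, 0.5, 0.7]
width: 0.0478
```

```bash
python3 - <<'E'
from h import *
o=robot.get_obs();print(o["time"],o["tool_pos"],o["ee_rot"],o["width"])
p=snapshot("wrist");cv2.imwrite("pics/w2.png",p["img"])
print("tcp px",proj(p,o["tool_pos"]))
for z in(.03,.05,.079):print(z,proj(p,list(o["tool_pos"][:2])+[z]))
for k in("dial_axis","pointer","tab","ring_pin"):print(k,tips(p,k,Z[k]))
E
```

```text
4.475 [ 0.60474725 -0.07340895  0.15073669] [-3.14067758  0.00561485  2.78771933] 0.047791135004989424
tcp px [279.87341764 251.69567541]
0.03 [279.39977185 203.37463958]
0.05 [279.45147597 208.64946032]
0.079 [279.54023616 217.70471766]
dial_axis [(0.86, [286.6, 215.4], [607.9, -68.7]), (0.69, [283.5, 157.3], [565.3, -55.6])]
pointer [(0.61, [283.8, 159.4], [568.0, -56.2])]
tab []
ring_pin [(0.68, [244.0, 270.9], [642.5, -118.8])]
```

View pics/w2.png

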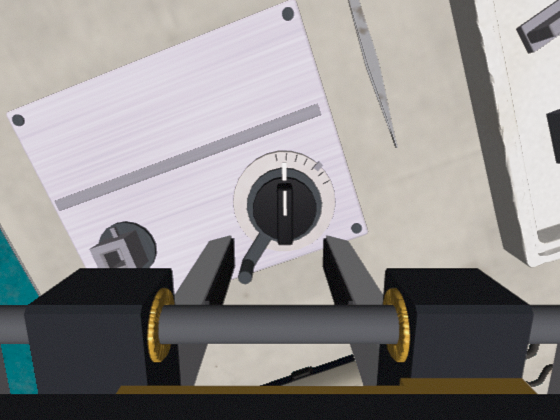

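Pointer and bar stand vertical at column 285, against 279.5 for the TCP. The tool therefore has to shift about 3.7 mm along its +y. The tab is at (318,167).

```bash
python3 - <<'E'
from h import *
p=snapshot("wrist")
ax=np.array([.6062,-.0697])
for z in(.02,.03,.04,.05):
    d=at(p,(318,166.5),z)[:2]-ax;e=at(p,(284,164),z)[:2]-ax
    print(z,np.hypot(*d),np.degrees(np.arctan2(d[1],d[0])),np.degrees(np.arctan2(e[1],e[0])),np.hypot(*e))
im=p["img"][135:260,220:350];cv2.imwrite("pics/w2c.png",cv2.resize(im,None,fx=5,fy=4.8,interpolation=cv2.INTER_CUBIC))
plan((.6062,-.0697,.057),2.79,0.45,nmin=5)
E
```

```text
0.02 0.043441491110200604 115.34330027908382 158.92275671570334 0.033261234722185604
0.03 0.04350062566663229 117.44624237004852 159.20309470601498 0.03432576016201212
0.04 0.04361815639041994 119.54066317565722 159.4665619179685 0.035391057904452496
0.05 0.043793613123486785 121.62106573273019 159.7146265904617 0.036457060248096224
0.1 0.7 18.7 -0.01 0.06 -0.01 0.45; 0.1 0.7 18.7 -0.01 0.06 -0.01 0.45; 0.0 0.7 18.7 -0.01 0.06 -0.01 0.45; 0.0 0.7 18.7 -0.01 0.06 -0.01 0.45; -0.0 0.7 18.7 -0.01 0.06 -0.01 0.45
```

Call:
arm_command --commands "0 0.8 19 0 0 0 0.45; 0 0.8 19 0 0 0 0.45; 0 0.8 19 0 0 0 0.45; 0 0.7 19 0 0 0 0.45; 0 0.7 17 0 0 0 0.45; 0 0 0 0 0 0 0; 0 0 0 0 0 0 0; 0 0 0 0 0 0 0; 0 0 0 0 0 0 0; 0 0 0 0 0 0 0"

```text
time: 6.02
tool_pos: [0.608, -0.0697, 0.0543]
ee_rot: [-3.141, 0.011, 2.789]
wrist_force: [0.2, 0.1, 2.7]
width: 0.0117
```

Call:
arm_command --commands "0 0 -1 0 0 6 0; 0 0 -0.5 0 0 6 0; 0 0 0 0 0 6 0; 0 0 0 0 0 6 0; 0 0 0 0 0 6 0; 0 0 0 0 0 4 0; 0 0 0 0 0 0 0; 0 0 0 0 0 0 0"

```text
time: 7.02
tool_pos: [0.6072, -0.0707, 0.0543]
ee_rot: [3.139, 0.01, 2.178]
wrist_force: [0.1, -0.8, 2.8]
width: 0.0116
```

```bash
python3 - <<'E'
from h import *
o=robot.get_obs();print(o["time"],o["tool_pos"],o["ee_rot"],o["width"],np.degrees(o["ee_rot"][2]),o["wrist_force"],o["wrist_torque"])
p=snapshot("wrist")
print("tcp px",proj(p,o["tool_pos"]))
for z in(.03,.05):print(z,proj(p,list(o["tool_pos"][:2])+[z]))
for k in("pointer","tab","ring_pin"):print(k,tips(p,k,Z[k]))
im=p["img"][110:290,180:380];cv2.imwrite("pics/w3.png",cv2.resize(im,None,fx=4,fy=3.3,interpolation=cv2.INTER_CUBIC)[:600])
E
```

```text
7.025 [ 0.60716634 -0.070749    0.05431862] [3.13888273 0.00953372 2.17761772] 0.011646549577837523 124.76830487974965 [ 0.05318593 -0.7565861   2.78825209] [-0.20572953  0.0189586  -0.03956441]
tcp px [279.44675529 251.00247152]
0.03 [279.20237798 236.90676323]
0.05 [279.39899755 248.24780004]
pointer [(0.59, [278.7, 176.4], [583.9, -37.8])]
tab [(0.45, [285.9, 172.6], [586.6, -35.0])]
ring_pin [(0.93, [284.6, 353.4], [643.9, -118.7])]
```

View pics/w3.png

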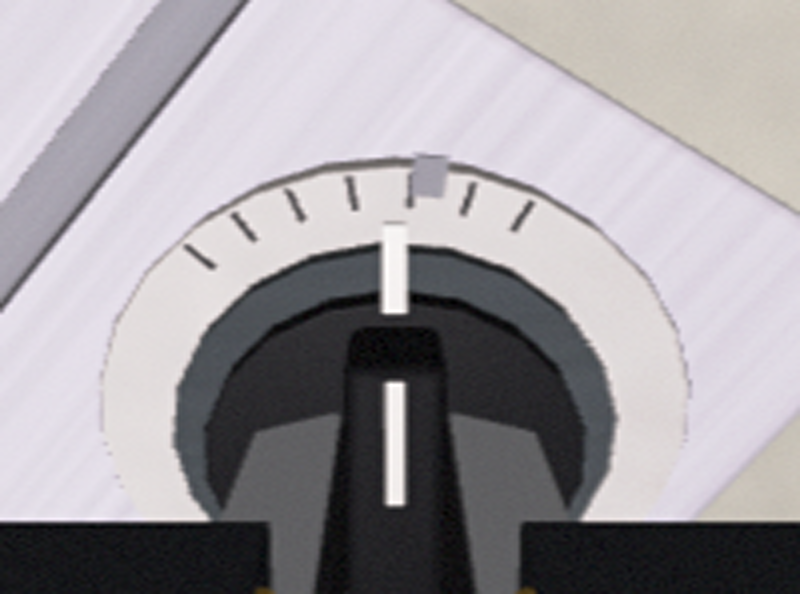

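The pointer is at crop column 395 and the tab at 429, so about 6° of clockwise turn is left.

Call:
arm_command --commands "0 0 0 0 0 3.5 0; 0 0 0 0 0 3 0; 0 0 0 0 0 0 0; 0 0 0 0 0 0 0"

```text
time: 7.72
tool_pos: [0.6069, -0.0709, 0.0543]
ee_rot: [3.138, 0.009, 2.063]
wrist_force: [-0.1, -0.4, 2.9]
width: 0.0116
```

```bash
cat > seetab.py <<'E'
from h import *
o=robot.get_obs();print(o["time"],o["tool_pos"],o["width"],np.degrees(o["ee_rot"][2]),o["wrist_force"])
p=snapshot("wrist")
im=p["img"];
g=im.astype(int);print("tcp",proj(p,o["tool_pos"])[0])
# white pointer column by row (brightest run between the dark), tab: greyer blob beyond housing
for v in range(146,185,2):
    r=g[v,262:300].mean(1);print(v," ".join(f"{int(x):3d}" for x in r))
E
python3 seetab.py
```

```text
7.725 [ 0.60692599 -0.07085911  0.05431033] 0.0116488534689621 118.19230571972838 [-0.13740261 -0.38114821  2.85261546]
tcp 279.30546919560953
146 222 222 222 223 224 224 224 225 229 229 227 225 223 224 226 226 227 228 228 227 223 222 220 220 220 219 222 223 225 224 223 225 226 224 223 222 219 218
148 221 221 225 225 224 224 226 229 231 226 225 224 223 226 227 228 228 228 225 223 222 221 219 219 219 222 225 224 224 224 224 225 225 224 222 220 217 220
150 221 223 224 225 225 226 229 228 226 225 223 225 226 228 229 228 227 224 223 222 220 221 218 220 223 225 225 223 223 224 225 223 224 221 220 219 218 222
152 224 226 224 224 227 228 229 226 223 224 224 226 227 228 228 227 225 222 221 220 220 219 219 223 225 224 223 223 224 225 225 224 222 220 218 220 221 222
154 224 224 224 225 230 228 226 223 224 224 226 228 228 229 228 225 225 222 221 220 219 219 221 225 224 224 224 224 225 225 223 222 218 218 220 222 222 223
156 224 225 227 230 228 227 226 226 225 228 230 220 167 159 159 156 156 156 154 155 179 223 227 227 226 226 227 226 226 224 222 219 219 218 222 223 223 225
158 226 227 229 228 2
[... 1462 characters left out ...]
 220 221 221 221 220 221 221 222 221 222 221 221 223 223 222 222 221 221 222
178 222 221 221 220 219 220 220 220 221 221 220 220 220 222 224 225 225 225 222 218 220 221 221 220 221 221 221 222 221 220 221 221 222 220 220 221 222 221
180 221 222 221 220 220 220 219 219 220 220 221 221 221 228 243 245 243 244 243 236 222 220 221 220 221 221 222 221 219 221 221 221 221 220 220 220 220 220
182 220 221 220 221 221 221 223 222 222 223 223 224 223 229 244 244 244 244 243 237 224 220 220 221 224 221 220 222 221 221 221 219 220 218 219 220 220 221
184 223 222 219 218 197 141 128 103  98  96  78  77  82 158 246 244 243 244 240 194  88  60  61  67  83 111 147 187 213 217 221 223 222 221 220 219 219 220
```

The tab's centre is at column 278.35 and the pointer's at 278.7, which is within about 0.01 rad, so the setting is made. Next I release the knob, lift, and go to the ring pin.

```bash
python3 - <<'E'
from h import *
a=plan((.607,-.071,.105),2.063,.4,nmin=3)
a=plan((.643,-.119,.105),2.216,.4,nmin=3,start=a)
a=plan((.643,-.119,.047),2.216,.4,nmin=3,start=a)
E
```

```text
-0.2 0.0 -16.9 0.06 0.18 -0.00 0.4; -0.2 0.0 -16.9 0.06 0.18 -0.00 0.4; -0.1 0.0 -16.9 0.06 0.18 -0.00 0.4
-19.8 3.0 0.0 0.00 0.00 -2.92 0.4; -19.9 2.0 0.0 0.00 0.00 -2.92 0.4; -20.0 1.0 0.0 0.00 0.00 -2.92 0.4
0.0 -0.0 19.3 0.00 0.00 0.00 0.4; 0.0 -0.0 19.3 0.00 0.00 0.00 0.4; 0.0 -0.0 19.3 0.00 0.00 0.00 0.4
```

Call:
arm_command --commands "0 0 0 0 0 0 0.4; 0 0 0 0 0 0 0.4; 0 0 0 0 0 0 0.4; 0 0 -17 0 0 0 0.4; 0 0 -17 0 0 0 0.4; 0 0 -17 0 0 0 0.4; 0 0 0 0 0 0 0.4"

```text
time: 8.65
tool_pos: [0.6068, -0.07, 0.1086]
ee_rot: [3.137, 0.009, 2.064]
wrist_force: [0.7, -0.3, -0.0]
width: 0.0377
```

Check that the knob stayed put after the release, and see the pin while going over it.

Call:
arm_command --commands "-20 3 0 0.1 0.2 -3 0.4; -20 2 0 0.1 0.2 -3 0.4; -20 1 0 0 0 -3 0.4; 0 0 0 0 0 0 0.4; 0 0 0 0 0 0 0.4"

```text
time: 9.28
tool_pos: [0.6426, -0.1182, 0.1081]
ee_rot: [-3.14, -0.001, 2.226]
wrist_force: [-0.1, 0.9, -0.4]
width: 0.0382
```

```bash
python3 - <<'E'
from h import *
o=robot.get_obs();print(o["time"],o["tool_pos"],o["ee_rot"])
p=snapshot("wrist")
for k in("dial_axis","pointer","tab","ring_pin"):print(k,tips(p,k,Z[k]))
print("pin expected px",proj(p,[*o["tool_pos"][:2],.058]))
im=p["img"][110:410,80:480];cv2.imwrite("pics/w4.png",cv2.resize(im,None,fx=2,fy=2))
plan((.643,-.119,.047),2.216,.4,nmin=4)
E
```

```text
9.275 [ 0.64256583 -0.11824856  0.10807684] [-3.14012163e+00 -1.15777992e-03  2.22550902e+00]
dial_axis [(0.66, [281.2, 134.2], [606.4, -69.2])]
pointer [(0.93, [291.7, 66.5], [586.7, -32.7])]
tab [(0.65, [289.2, 73.7], [587.5, -35.8])]
ring_pin [(0.67, [281.3, 227.8], [644.4, -118.5])]
pin expected px [279.36364275 225.86643798]
-0.2 -0.1 15.4 -0.01 -0.00 0.15 0.4; -0.2 -0.1 15.4 -0.01 -0.00 0.15 0.4; -0.2 -0.1 15.4 -0.01 -0.00 0.15 0.4; -0.2 -0.1 15.4 -0.01 -0.00 0.15 0.4
```

View pics/w4.png

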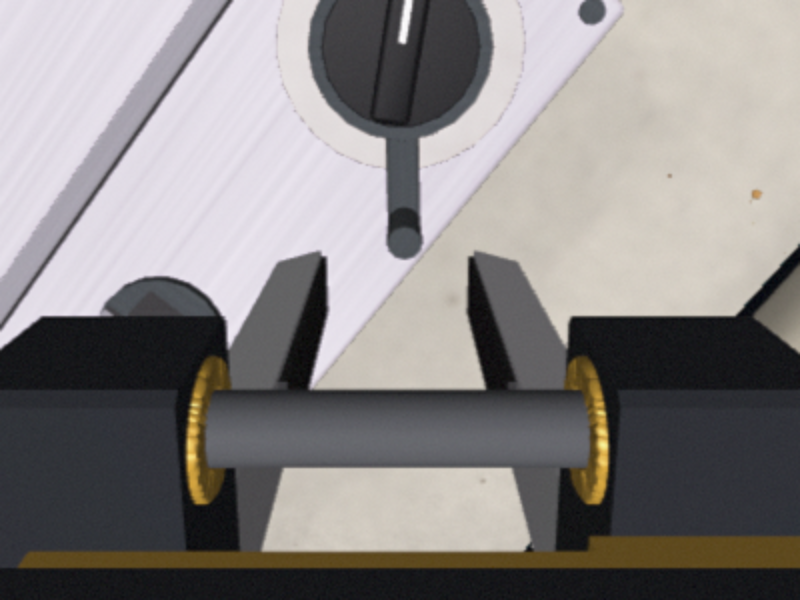

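The pin sits centred between the fingers at (281,228) and the arm is aligned. I'll descend, grip, and turn.

Call:
arm_command --commands "0 0 15 0 0 0 0.4; 0 0 15 0 0 0 0.4; 0 0 15 0 0 0 0.4; 0 0 14.5 0 0 0 0.4; 0 0 0 0 0 0 0; 0 0 0 0 0 0 0; 0 0 0 0 0 0 0; 0 0 0 0 0 0 0; 0 0 0 0 0 0 0"

```text
time: 10.65
tool_pos: [0.6419, -0.117, 0.0433]
ee_rot: [-3.14, -0.003, 2.227]
wrist_force: [1.1, 0.8, -2.3]
width: 0.0113
```

Call:
arm_command --commands "0.5 -7.5 0 0 0 7 0; 0.5 -7.5 0 0 0 7 0; 0.5 -7.5 0 0 0 7 0; 0 0 0 0 0 0 0"

```text
time: 11.15
tool_pos: [0.6217, -0.1269, 0.0432]
ee_rot: [-3.14, -0.002, 1.851]
wrist_force: [-1.6, 0.4, -1.0]
width: 0.0113
```

Call:
arm_command --commands "0.5 -7.4 -0.5 0 0 7 0; 0.5 -7.4 -0.5 0 0 7 0; 0.5 -7.4 0 0 0 7 0; 0.5 -7.4 0 0 0 7 0; 0 0 0 0 0 0 0"

```text
time: 11.78
tool_pos: [0.5927, -0.1276, 0.0432]
ee_rot: [-3.14, -0.001, 1.359]
wrist_force: [-1.9, 0.6, -1.4]
width: 0.0115
```

Call:
arm_command --commands "0.2 -4.3 0 0 0 4 0; 0.2 -4.3 0 0 0 4 0; 0.2 -4.3 0 0 0 4 0; 0 0 0 0 0 0 0"

```text
time: 12.28
tool_pos: [0.5864, -0.1254, 0.0432]
ee_rot: [3.131, -0.001, 1.158]
wrist_force: [-2.1, 1.4, -0.6]
width: 0.0111
```

Call:
arm_command --commands "0.3 -6 0 0 0 3 0; 0.3 -6 0 0 0 3 0; 0.3 -6 0 0 0 0 0"

```text
time: 12.65
tool_pos: [0.5869, -0.1249, 0.0434]
ee_rot: [3.091, -0.005, 1.06]
wrist_force: [15.0, -7.6, -12.7]
width: 0.0115
```

Call:
arm_command --commands "0.3 -9 0 0 0 0 0; 0.3 -9 0 0 0 0 0"

```text
time: 12.9
tool_pos: [0.5871, -0.1249, 0.0439]
ee_rot: [3.05, -0.006, 1.065]
wrist_force: [22.1, -10.3, -17.5]
width: 0.012
```

The ring is hard against its stop: 24 N gave no movement, after about 57° of travel. I'll release, lift and straighten.

Call:
arm_command --commands "0 0 0 0 0 0 0.35; 0 0 0 0 0 0 0.35; 0 0 0 0 0 0 0.35; 0 0 -15 0 0 0 0.35; 0 0 -25 5 0 0 0.35; 0 0 -25 0 0 0 0.6; 0 0 -20 0 0 0 1; 0 0 0 0 0 0 1"

```text
time: 13.9
tool_pos: [0.5848, -0.1233, 0.1382]
ee_rot: [3.134, -0.006, 1.074]
wrist_force: [0.3, -0.5, -0.1]
width: 0.0594
```

```bash
python3 - <<'E'
from h import *
o=robot.get_obs();print(o["time"],o["tool_pos"],o["ee_rot"])
p=snapshot("wrist")
for k in("dial_axis","pointer","tab","ring_pin","fence","socket"):print(k,tips(p,k,Z[k]))
im=p["img"];cv2.imwrite("pics/w5.png",cv2.resize(im,None,fx=1.4,fy=1.4))
E
```

```text
13.9 [ 0.58484612 -0.12325039  0.13822029] [ 3.13436745 -0.00642402  1.07352243]
dial_axis [(0.81, [268.9, 139.1], [607.1, -70.2])]
pointer [(0.57, [219.8, 106.5], [586.8, -33.3])]
tab [(0.57, [226.1, 113.5], [587.4, -38.7]), (0.27, [222.3, 106.2], [587.6, -32.8])]
ring_pin [(0.76, [275.1, 220.8], [581.4, -126.2])]
fence [(0.83, [234.7, 243.8], [532.8, -137.9])]
socket [(0.79, [347.7, 306.1], [597.8, -225.0])]
```

View pics/w5.png

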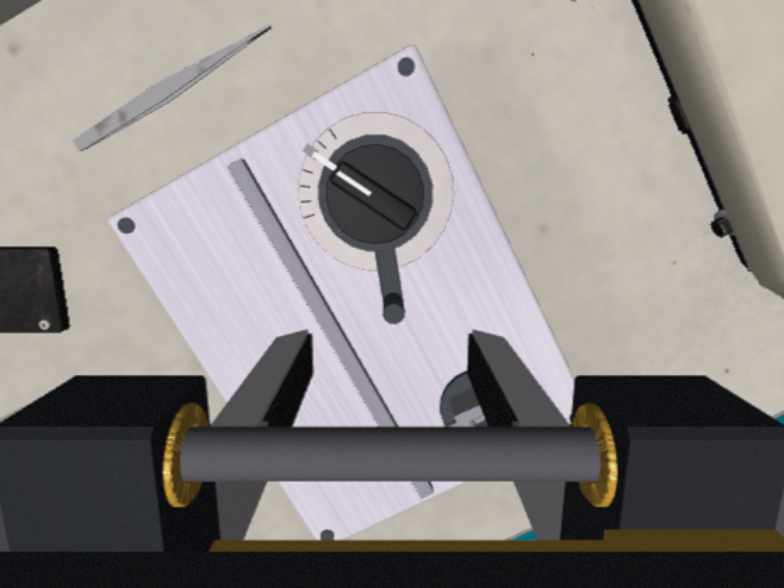

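The view shows the pointer still on the tab at (307,150) and the pin swung to (393,312). I go on to look over the tray.

```bash
python3 - <<'E'
from h import *
a=plan((.575,.24,.29),1.6,1)
c=snapshot("scene");print("tissue",[at(c,uv,0)[:2].round(3) for uv in((98,240),(70,243),(90,215))])
E
```

```text
45.1 -25.7 -22.1 0.00 -0.04 -4.31 1; 46.9 -22.3 -22.2 0.00 -0.04 -4.31 1; 48.4 -18.7 -22.2 0.00 -0.04 -4.31 1; 49.7 -15.0 -22.2 0.00 -0.04 -4.31 1; 50.6 -11.2 -22.3 0.00 -0.04 -4.31 1; 51.3 -7.4 -22.3 0.00 -0.04 -4.31 1; 51.7 -3.5 -22.3 0.00 -0.04 -4.31 1
tissue [array([0.658, 0.398]), array([0.678, 0.453]), array([0.761, 0.393])]
```

Call:
arm_command --commands "45 -26 -22 0 0 -4.3 1; 47 -22 -22 0 0 -4.3 1; 48 -19 -22 0 0 -4.3 1; 50 -15 -22 0 0 -4.3 1; 51 -11 -22 0 0 -4.3 1; 51 -7 -22 0 0 -4.3 1; 52 -4 -22 0 0 -4.3 1; 10 0 0 0 0 0 1; 0 0 0 0 0 0 1"

```text
time: 15.42
tool_pos: [0.5713, 0.2598, 0.2871]
ee_rot: [-3.133, -0.005, 1.611]
wrist_force: [0.4, 0.7, -0.7]
width: 0.0938
```

```bash
python3 - <<'E'
from h import *
o=robot.get_obs();print(o["time"],o["tool_pos"],o["ee_rot"])
p=snapshot("wrist")
for k in("edge1_rib","edge2_rib","edge3_rib","key_grip","rest_mouth"):print(k,tips(p,k,Z[k]),[ (round(r["conf"],2),(np.array(r["bbox"])*[560,420,560,420]).round().tolist()) for r in models.spot_in(k,p)[:3]])
im=p["img"];cv2.imwrite("pics/w6.png",cv2.resize(im,None,fx=1.4,fy=1.4))
np.savez("w6.npz",**p)
E
```

```text
15.425 [0.57128266 0.25978395 0.28712176] [-3.1334728 -0.0051416  1.6114845]
edge1_rib [(0.88, [360.3, 129.2], [665.0, 327.5])] [(0.58, [340.0, 103.0, 42.0, 54.0])]
edge2_rib [(0.84, [253.6, 134.2], [537.0, 316.6])] [(0.63, [242.0, 108.0, 28.0, 59.0])]
edge3_rib [(0.67, [248.8, 228.9], [533.6, 197.6])] [(0.77, [238.0, 202.0, 30.0, 57.0])]
key_grip [(0.73, [332.3, 239.1], [636.6, 197.7])] [(0.83, [319.0, 224.0, 21.0, 34.0]), (0.6, [340.0, 101.0, 43.0, 56.0])]
rest_mouth [(0.67, [327.3, 236.5], [633.8, 193.7])] [(0.8, [312.0, 213.0, 35.0, 44.0])]
```

View pics/w6.png

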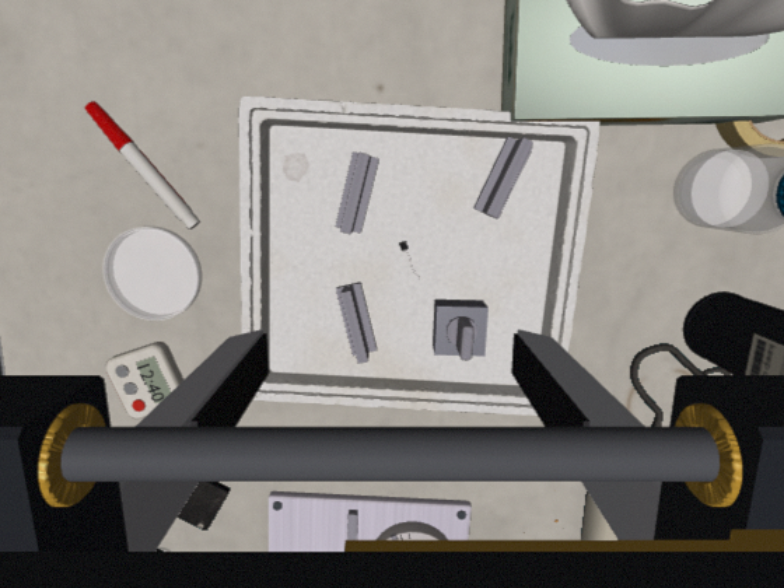

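The tray view, in the saved picture's pixels, shows edge 1 at (503,178), edge 2 at (357,193), edge 3 at (357,322) and the key at (463,335). The tissue box is close behind edge 1.

```bash
cat > edges.py <<'E'
from h import *
def edge(p,bb,z=.030):
    l,t,w,h=[int(v) for v in bb];m=4;g=cv2.cvtColor(p["img"],cv2.COLOR_BGR2GRAY)
    l0,t0=max(l-m,0),max(t-m,0);s=g[t0:t+h+m,l0:l+w+m]
    th,mk=cv2.threshold(s,0,255,cv2.THRESH_BINARY_INV+cv2.THRESH_OTSU)
    n,lab,st,_=cv2.connectedComponentsWithStats(mk);k=1+np.argmax(st[1:,4])
    v,u=np.nonzero(lab==k);P=np.array([at(p,(a+l0,b+t0),z)[:2] for a,b in zip(u,v)])
    (cx,cy),(w1,h1),a=cv2.minAreaRect((P*1000).astype(np.float32))
    e,V=np.linalg.eigh(np.cov(P.T));d=V[:,1];ang=np.degrees(np.arctan2(d[1],d[0]))%180
    a2=(a if w1>h1 else a+90)%180
    return dict(rect=(round(cx,1),round(cy,1)),size=(round(max(w1,h1),1),round(min(w1,h1),1)),rectang=round(a2,1),pca=ang.round(1),mean=(P.mean(0)*1000).round(1),th=th)
E
python3 - <<'E'
from edges import *
p=dict(np.load("w6.npz"))
for b in([340,103,42,54],[242,108,28,59],[238,202,30,57]):print(edge(p,b))
E
```

```text
{'rect': (665.2, 333.9), 'size': (75.5, 26.2), 'rectang': 66.5, 'pca': np.float64(66.5), 'mean': array([664. , 331.7]), 'th': 159.0}
{'rect': (537.8, 311.4), 'size': (70.8, 24.3), 'rectang': 77.7, 'pca': np.float64(77.4), 'mean': array([538.1, 312.6]), 'th': 165.0}
{'rect': (541.6, 194.7), 'size': (76.2, 24.7), 'rectang': 104.9, 'pca': np.float64(103.7), 'mean': array([540.8, 197.2]), 'th': 158.0}
```

```bash
python3 - <<'E'
from h import *
a=plan((.5375,.313,.08),1.353,.5,nmin=4)
a=plan((.5375,.313,.026),1.353,.5,nmin=3,start=a)
E
```

```text
13.4 -7.7 52.3 -0.10 -0.08 3.69 0.5; 13.0 -8.6 52.2 -0.10 -0.08 3.69 0.5; 12.5 -9.5 52.2 -0.10 -0.08 3.69 0.5; 11.9 -10.4 52.2 -0.10 -0.08 3.69 0.5
-0.0 -0.0 18.0 0.00 0.00 0.00 0.5; -0.0 -0.0 18.0 0.00 0.00 0.00 0.5; -0.0 -0.0 18.0 0.00 0.00 0.00 0.5
```

Call:
arm_command --commands "13.5 -7.5 52 0 0 3.7 0.5; 13 -8.5 52 0 0 3.7 0.5; 12.5 -9.5 52 0 0 3.7 0.5; 12 -10.5 46 0 0 3.7 0.5; 0 0 0 0 0 0 0.5; 0 0 0 0 0 0 0.5"

```text
time: 16.73
tool_pos: [0.5401, 0.3146, 0.086]
ee_rot: [3.141, -0.009, 1.343]
wrist_force: [-0.1, 0.6, 0.5]
width: 0.0472
```

```bash
python3 - <<'E'
from edges import *
o=robot.get_obs();print(o["time"],o["tool_pos"],o["ee_rot"])
p=snapshot("wrist");print(tips(p,"edge2_rib",.033))
for r in models.spot_in("edge2_rib",p)[:2]:
    b=np.array(r["bbox"])*[560,420,560,420];print(r["conf"],b,edge(p,b))
plan((.5375,.313,.026),1.353,.5,nmin=3)
E
```

```text
16.725 [0.54005044 0.31460747 0.08603157] [ 3.14104858 -0.00856353  1.34331479]
[(0.75, [272.1, 227.6], [535.5, 313.7])]
0.75 [258.72  173.586  35.112 108.78 ] {'rect': (536.7, 310.2), 'size': (76.9, 23.5), 'rectang': 77.6, 'pca': np.float64(77.4), 'mean': array([537.4, 314.1]), 'th': 178.0}
-0.9 -0.8 20.1 0.02 -0.18 -0.21 0.5; -0.8 -0.8 20.1 0.02 -0.18 -0.21 0.5; -0.8 -0.8 20.1 0.02 -0.18 -0.21 0.5
```

Call:
arm_command --commands "-1 -1 20 0 0 0 0.5; -1 -1 20 0 0 0 0.5; -0.5 -0.5 16 0 0 0 0.5; 0 0 0 0 0 0 0.5"

```text
time: 17.38
tool_pos: [0.5441, 0.3139, 0.0379]
ee_rot: [3.128, -0.019, 1.341]
wrist_force: [-0.1, -1.2, -0.5]
width: 0.0473
```

```bash
python3 - <<'E'
from edges import *
o=robot.get_obs();print(o["time"],o["tool_pos"],o["ee_rot"],o["joint_positions"],o["qvel"],o["joint_torque"],o["wrist_force"],o["wrist_torque"])
E
```

```text
17.375 [0.54413586 0.31386947 0.0378972 ] [ 3.12763584 -0.01875985  1.34085504] [0.42945991 0.32684472 1.42572885 0.00640773 1.36649897 0.65830277] [-0.00373118 -0.02231376 -0.03666214  0.00086846 -0.00042922 -0.00147878] [-1.36472035e-02 -4.20564151e+01 -2.83064747e+01  8.90546408e-02
 -1.97641002e-01  2.31591679e-03] [-0.10033014 -1.20491398 -0.4658081 ] [-0.06031445 -0.01943456  0.01033671]
```

Call:
arm_command --commands "0 0 0 0 0 0 0.5; 0 0 0 0 0 0 0.5"

```text
time: 17.62
tool_pos: [0.5456, 0.3143, 0.0402]
ee_rot: [3.125, -0.021, 1.341]
wrist_force: [-0.4, 0.9, -0.2]
width: 0.0471
```

```bash
python3 - <<'E'
from edges import *
plan((.5375,.313,.0255),1.353,.5,nmin=2)
E
```

```text
-1.7 -3.9 7.2 0.49 -0.60 -0.35 0.5; -1.6 -3.9 7.3 0.49 -0.60 -0.35 0.5
```

Call:
arm_command --commands "-1.7 -4 8 0.5 -0.6 -0.3 0.5; -1.7 -4 8 0.5 -0.6 -0.3 0.5"

```text
time: 17.88
tool_pos: [0.538, 0.3134, 0.0251]
ee_rot: [3.14, -0.001, 1.352]
wrist_force: [-0.0, 1.1, 0.1]
width: 0.047
```

```bash
python3 - <<'E'
from edges import *
o=robot.get_obs();print(o["time"],o["tool_pos"],o["ee_rot"])
plan((.5375,.313,.0255),1.353,.5,nmin=1)
E
```

```text
17.875 [0.5379976  0.3134082  0.02505709] [ 3.14029089e+00 -9.26807064e-04  1.35157880e+00]
-0.5 -0.4 -0.4 0.07 -0.05 -0.08 0.5
```

Call:
arm_command --commands "0 0 0 0 0 0 0; 0 0 0 0 0 0 0; 0 0 0 0 0 0 0; 0 0 0 0 0 0 0; 0 0 -30 0 0 0 0; 0 0 -40 0 0 0 0; 0 0 -40 0 0 0 0; 0 0 0 0 0 0 0"

```text
time: 18.88
tool_pos: [0.5361, 0.3127, 0.1342]
ee_rot: [-3.137, 0.003, 1.352]
wrist_force: [1.3, 0.0, -1.2]
width: 0.0093
```

```bash
python3 - <<'E'
from edges import *
o=robot.get_obs();print(o["time"],o["tool_pos"],o["ee_rot"],o["width"],o["wrist_force"])
p=snapshot("wrist")
for k in("edge1_rib","edge2_rib","edge3_rib"):print(k,tips(p,k,.033))
a=plan((.50,-.03,.14),1.543,0)
E
```

```text
18.875 [0.53610427 0.31269374 0.1341868 ] [-3.13730111  0.00347964  1.35192745] 0.009280816191247307 [ 1.31264876  0.01453477 -1.17004584]
edge1_rib [(0.86, [435.0, 155.0], [665.8, 327.9])]
edge2_rib [(0.8, [281.0, 257.4], [528.5, 270.5])]
edge3_rib []
-56.7 7.0 -1.6 -0.15 0.10 -1.83 0; -56.9 5.2 -1.7 -0.15 0.10 -1.83 0; -57.0 3.4 -1.8 -0.15 0.10 -1.83 0; -57.1 1.6 -1.9 -0.15 0.10 -1.83 0; -57.1 -0.2 -2.0 -0.15 0.10 -1.83 0; -57.1 -2.0 -2.1 -0.15 0.10 -1.83 0
```

```bash
python3 - <<'E'
from edges import *
a=plan((.495,-.215,.15),1.543,0)
E
```

```text
-58.0 8.6 -2.0 -0.10 0.06 -1.22 0; -58.2 7.4 -2.1 -0.10 0.06 -1.22 0; -58.3 6.1 -2.1 -0.10 0.06 -1.22 0; -58.4 4.9 -2.2 -0.10 0.06 -1.22 0; -58.5 3.6 -2.2 -0.10 0.06 -1.22 0; -58.6 2.4 -2.3 -0.10 0.06 -1.22 0; -58.6 1.2 -2.3 -0.10 0.06 -1.22 0; -58.6 -0.1 -2.4 -0.10 0.06 -1.22 0; -58.6 -1.3 -2.5 -0.10 0.06 -1.22 0
```

Call:
arm_command --commands "-58 8.5 -2 0 0 -1.2 0; -58 7.5 -2 0 0 -1.2 0; -58 6 -2 0 0 -1.2 0; -58 5 -2 0 0 -1.2 0; -58.5 3.5 -2 0 0 -1.2 0; -58.5 2.5 -2 0 0 -1.2 0; -58.5 1 -2 0 0 -1.2 0; -58.5 0 -2 0 0 -1.2 0; -58.5 -1 -2 0 0 -1.2 0; 0 0 0 0 0 0 0"

```text
time: 20.32
tool_pos: [0.485, -0.2279, 0.1265]
ee_rot: [-3.088, 0.006, 1.55]
wrist_force: [0.1, 0.1, -1.9]
width: 0.0097
```

```bash
python3 - <<'E'
from edges import *
o=robot.get_obs();print(o["time"],o["tool_pos"],o["ee_rot"],o["width"],o["wrist_force"])
p=snapshot("wrist");np.savez("w7.npz",**p)
for k in("fence","edge2_rib"):print(k,tips(p,k,Z[k]))
cv2.imwrite("pics/w7.png",cv2.resize(p["img"],None,fx=1.4,fy=1.4))
E
```

```text
20.325 [ 0.48498637 -0.22790525  0.12653027] [-3.08775559  0.00562865  1.55037548] 0.009712268617251581 [ 0.10866742  0.08113891 -1.93845045]
fence [(0.89, [346.9, 97.4], [534.9, -141.8])]
edge2_rib [(0.86, [278.5, 256.3], [479.1, -267.0])]
```

View pics/w7.png

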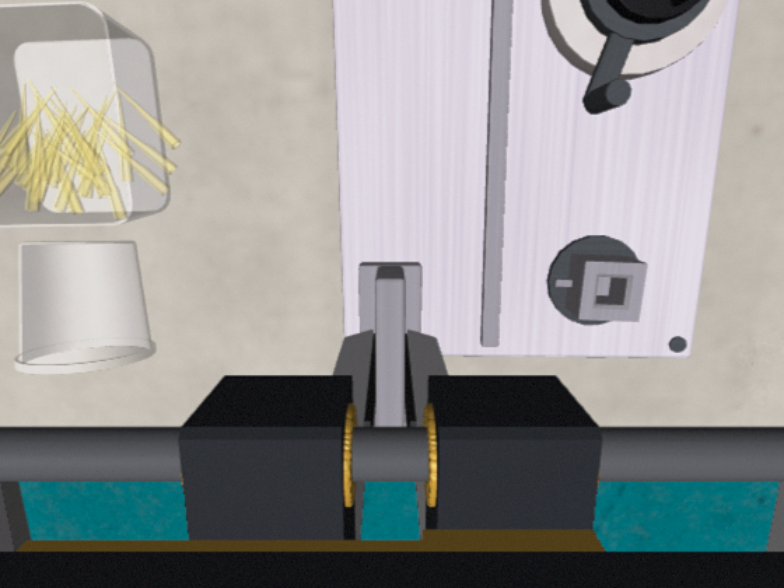

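The edge is held upright, centred at column 390. The fence strip runs from (497,0) to (483,345), and the tool is tilted 3°, which I'll correct. Next I fit the fence face.

```bash
python3 - <<'E'
from edges import *
p=dict(np.load("w7.npz"));g=cv2.cvtColor(p["img"],cv2.COLOR_BGR2GRAY).astype(float)
for v in(40,120,200):print(v,g[v,338:372].astype(int))
L=[];Rr=[]
for v in range(5,240,5):
    r=g[v,330:385];d=np.diff(cv2.GaussianBlur(r[None],(3,1),0)[0]);i=np.argmin(d);j=np.argmax(d);L.append((330+i+.5,v));Rr.append((330+j+.5,v))
for nm,S,zs in(("left",L,(.012,.021)),("right",Rr,(.012,.021))):
  for z in zs:
    P=np.array([at(p,s,z)[:2] for s in S]);c=np.polyfit(P[:,1],P[:,0],1);res=P[:,0]-np.polyval(c,P[:,1]);k=abs(res)<.002;c=np.polyfit(P[k,1],P[k,0],1);print(nm,z,"x at y=-.137,-.22,-.053:",np.polyval(c,[-.137,-.22,-.053]),"ang",90-np.degrees(np.arctan(c[0])),k.sum(),P[:,1].min(),P[:,1].max())
plan((.500,-.215,.10),1.543,0,nmin=3)
E
```

```text
40 [222 220 222 221 224 222 220 218 218 221 221 202  97 120 157 162 158 159
 163 160 160 161 161 159 156 158 179 219 222 220 214 213 213 215]
120 [217 220 220 218 214 217 217 222 202 107  97 153 161 155 159 159 157 159
 159 159 156 156 154 173 217 217 216 213 214 214 214 216 214 211]
200 [217 215 212 212 216 210 163  99 154 163 156 157 160 158 159 160 159 157
 155 153 181 213 217 214 218 219 214 214 213 213 213 214 214 216]
left 0.012 x at y=-.137,-.22,-.053: [0.5351906  0.53418573 0.53620759] ang 89.30635697178622 47 -0.2556095625792605 -0.07592447537789224
left 0.021 x at y=-.137,-.22,-.053: [0.53399157 0.5329867  0.53500856] ang 89.30635697178617 47 -0.2527533189435962 -0.07858510565193338
right 0.012 x at y=-.137,-.22,-.053: [0.5459086  0.54568064 0.54613932] ang 89.84263269481535 5 -0.2556751176827071 -0.07598152639891391
right 0.021 x at y=-.137,-.22,-.053: [0.54437315 0.54414518 0.54460386] ang 89.84263269481545 5 -0.25281686130772496 -0.07864040503460655
2.9 5.1 8.7 -1.02 0.08 0.25 0; 2.9 5.0 8.8 -1.02 0.08 0.25 0; 2.9 4.8 8.9 -1.02 0.08 0.25 0
```

```bash
python3 - <<'E'
from edges import *
a=plan((.512,-.221,.07),1.556,0,nmin=4)
E
```

```text
0.8 7.3 13.9 -0.76 0.06 0.00 0; 0.8 7.1 14.0 -0.76 0.06 0.00 0; 0.7 6.9 14.1 -0.76 0.06 0.00 0; 0.7 6.7 14.2 -0.76 0.06 0.00 0
```

Call:
arm_command --commands "1 7 14 -0.8 0 0 0; 1 7 14 -0.8 0 0 0; 1 7 14 -0.8 0 0 0; 1 7 14 -0.7 0 0 0; 0 0 0 0 0 0 0"

```text
time: 21.1
tool_pos: [0.5132, -0.2089, 0.0664]
ee_rot: [-3.141, -0.0, 1.57]
wrist_force: [0.1, 0.8, -0.1]
width: 0.0098
```

```bash
python3 - <<'E'
from edges import *
o=robot.get_obs();print(o["tool_pos"],o["ee_rot"],o["width"],o["wrist_force"])
a=plan((.513,-.221,.029),1.556,0,nmin=3)
E
```

```text
[ 0.51324589 -0.2089225   0.06636313] [-3.14074148e+00 -4.87604203e-04  1.56978974e+00] 0.00977378306157625 [ 0.0538094   0.79394057 -0.07875117]
-4.0 -0.1 12.5 -0.02 -0.01 0.26 0; -4.0 -0.1 12.5 -0.02 -0.01 0.26 0; -4.0 -0.0 12.5 -0.02 -0.01 0.26 0
```

Call:
arm_command --commands "-4 0 12 0 0 0.3 0; -4 0 12 0 0 0.3 0; -4 0 9 0 0 0.2 0; 0 0 0 0 0 0 0"

```text
time: 21.6
tool_pos: [0.5134, -0.2203, 0.0319]
ee_rot: [-3.141, -0.0, 1.557]
wrist_force: [0.4, -0.3, -1.3]
width: 0.0099
```

```bash
python3 - <<'E'
from edges import *
o=robot.get_obs();print(o["tool_pos"],o["ee_rot"],o["width"],o["wrist_force"])
a=plan((.513,-.221,.026),1.556,0,nmin=1)
E
```

```text
[ 0.51338172 -0.22030217  0.03189582] [-3.14087627e+00 -2.51295804e-05  1.55734156e+00] 0.009928925541052822 [ 0.36634501 -0.27866451 -1.25649579]
-0.7 -0.4 5.9 -0.04 -0.00 0.08 0
```

Lower onto the plate, open to about 22 mm, and then push toward the fence (tool +y).

Call:
arm_command --commands "0 0 3 0 0 0 0; 0 0 2.5 0 0 0 0; 0 0 0.5 0 0 0 0; 0 0 0 0 0 0 0.22; 0 0 0 0 0 0 0.22; 0 0 0 0 0 0 0.22"

```text
time: 22.35
tool_pos: [0.5148, -0.2214, 0.0277]
ee_rot: [3.138, 0.002, 1.557]
wrist_force: [0.5, -0.1, 0.7]
width: 0.0205
```

```bash
python3 - <<'E'
from edges import *
o=robot.get_obs();print(o["tool_pos"],o["ee_rot"],o["width"],o["wrist_force"])
E
```

```text
[ 0.51480422 -0.2213642   0.02770268] [3.13844602e+00 1.86084859e-03 1.55673936e+00] 0.020532571972499497 [ 0.54218979 -0.10256173  0.6732425 ]
```

Call:
arm_command --commands "0 2 2 0 0 0 0.22; 0 2 1 0 0 0 0.22; 0 2 0 0 0 0 0.22; 0 2 0 0 0 0 0.22; 0 2 0 0 0 0 0.22"

```text
time: 22.98
tool_pos: [0.5249, -0.2216, 0.0247]
ee_rot: [3.14, 0.002, 1.557]
wrist_force: [-1.0, 0.4, 0.8]
width: 0.0204
```

Call:
arm_command --commands "0 2 0 0 0 0 0.22; 0 2 0 0 0 0 0.22; 0 2 0 0 0 0 0.22"

```text
time: 23.35
tool_pos: [0.5279, -0.2216, 0.0247]
ee_rot: [-3.135, 0.002, 1.557]
wrist_force: [-7.1, 0.6, 5.6]
width: 0.0206
```

Call:
arm_command --commands "0 2.5 -0.5 0 0 0 0.22; 0 2 0 0 0 0 0.22; 0 0 0 0 0 0 0.22"

```text
time: 23.72
tool_pos: [0.5278, -0.2217, 0.0247]
ee_rot: [-3.124, 0.001, 1.557]
wrist_force: [-1.1, -0.2, -0.0]
width: 0.0209
```

Call:
arm_command --commands "0 -3 0 0.4 0 0 0.22; 0 -3 0 0 0 0 0.25; 0 0 -15 0 0 0 0.3; 0 0 -35 0 0 0 0.4; 0 0 -50 0 0 0 0.5; 0 0 -40 0 0 0 0.5; 0 0 0 0 0 0 0.5; 0 0 0 0 0 0 0.5"

```text
time: 24.72
tool_pos: [0.5271, -0.2213, 0.1727]
ee_rot: [-3.125, 0.002, 1.557]
wrist_force: [0.0, 0.3, -0.7]
width: 0.0472
```

```bash
python3 - <<'E'
from edges import *
o=robot.get_obs();print(o["time"],o["tool_pos"],o["ee_rot"],o["width"],o["wrist_force"])
p=snapshot("wrist");np.savez("w8.npz",**p)
for k in("fence","edge2_rib","tab","pointer"):print(k,tips(p,k,Z[k]))
cv2.imwrite("pics/w8.png",cv2.resize(p["img"][50:380,150:500],None,fx=2,fy=1.8))
plan((.54,.22,.19),1.81,.5)
E
```

```text
24.725 [ 0.52712832 -0.22130207  0.17271146] [-3.12493770e+00  2.21047435e-03  1.55738096e+00] 0.04715116417295584 [ 0.02278084  0.29644064 -0.65653402]
fence [(0.49, [362.6, 206.2], [607.4, -233.9])]
edge2_rib [(0.69, [277.8, 198.7], [524.2, -221.1])]
tab []
pointer []
55.2 0.9 -2.4 -0.14 -0.01 -1.81 0.5; 55.1 2.6 -2.4 -0.14 -0.01 -1.81 0.5; 55.0 4.4 -2.4 -0.14 -0.01 -1.81 0.5; 54.8 6.1 -2.4 -0.14 -0.01 -1.81 0.5; 54.6 7.8 -2.4 -0.14 -0.01 -1.81 0.5; 54.3 9.6 -2.4 -0.14 -0.01 -1.81 0.5; 54.0 11.3 -2.4 -0.14 -0.01 -1.81 0.5; 53.6 13.0 -2.3 -0.14 -0.01 -1.81 0.5
```

View pics/w8.png

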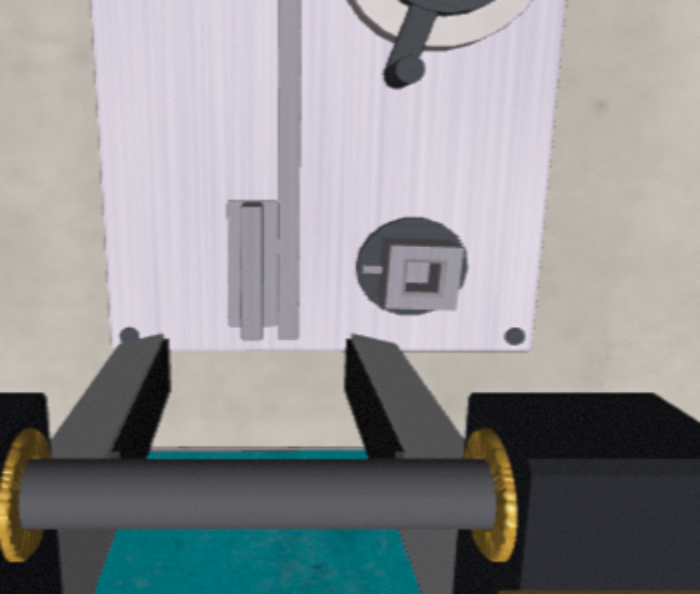

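Edge 2 stands flush along the fence at crop column 278 and lies inside the fence's end. Now edge 3.

Call:
arm_command --commands "55 1 0 0 0 -1.8 0.5; 55 2.5 0 0 0 -1.8 0.5; 55 4.5 0 0 0 -1.8 0.5; 55 6 0 0 0 -1.8 0.5; 54.5 8 0 0 0 -1.8 0.5; 54 9.5 5 0 0 -1.8 0.5; 50 10 15 0 0 -1.8 0.5; 30 8 20 0 0 -1.8 0.5; 0 0 10 0 0 0 0.5; 0 0 0 0 0 0 0.5"

```text
time: 26.22
tool_pos: [0.5333, 0.2022, 0.1082]
ee_rot: [-3.106, -0.008, 1.813]
wrist_force: [-0.3, 1.0, 0.2]
width: 0.0468
```

```bash
cat > look.py <<'E'
from edges import *
import sys
o=robot.get_obs();print(o["time"],o["tool_pos"],o["ee_rot"],o["width"])
p=snapshot("wrist");np.savez("last.npz",**p)
for k in sys.argv[1:]:
    print(k,tips(p,k,Z[k]))
    for r in models.spot_in(k,p)[:2]:
        b=np.array(r["bbox"])*[560,420,560,420];print("  ",round(r["conf"],2),b.round(),edge(p,b))
E
python3 look.py edge3_rib edge1_rib
```

```text
26.225 [0.53329729 0.20223733 0.10819887] [-3.10594481 -0.00754597  1.81289402] 0.04678750343487679
edge3_rib [(0.73, [285.2, 228.9], [537.6, 193.9])]
   0.57 [274. 179.  26.  97.] {'rect': (539.5, 192.7), 'size': (76.8, 22.2), 'rectang': 104.6, 'pca': np.float64(104.9), 'mean': array([538.9, 196.3]), 'th': 174.0}
edge1_rib [(0.98, [519.7, 90.5], [667.5, 327.3])]
   0.71 [458.  39. 102. 101.] {'rect': (661.8, 330.8), 'size': (77.1, 44.4), 'rectang': 82.4, 'pca': np.float64(67.9), 'mean': array([662.6, 331.3]), 'th': 160.0}
   0.6 [203. 357.  95.  31.] {'rect': (541.1, 51.1), 'size': (87.5, 6.8), 'rectang': 15.5, 'pca': np.float64(16.1), 'mean': array([544.1,  50.1]), 'th': 120.0}
```

```bash
python3 - <<'E'
from h import *
plan((.5385,.196,.05),1.829,.5,nmin=3)
E
```

```text
-2.4 1.3 20.2 -0.58 -0.16 -0.33 0.5; -2.4 1.1 20.3 -0.58 -0.16 -0.33 0.5; -2.3 0.8 20.3 -0.58 -0.16 -0.33 0.5
```

Call:
arm_command --commands "-2.5 1.3 19 -0.7 -0.2 -0.3 0.5; -2.5 1 19 -0.7 -0.2 -0.3 0.5; -2.5 1 19 -0.6 -0.1 -0.3 0.5; 0 0 0 0 0 0 0.5"

```text
time: 26.98
tool_pos: [0.5425, 0.1929, 0.057]
ee_rot: [3.128, 0.001, 1.822]
wrist_force: [-0.6, 0.1, 0.0]
width: 0.0469
```

```bash
python3 - <<'E'
from h import *
o=robot.get_obs();print(o["tool_pos"],o["ee_rot"])
plan((.5385,.196,.0255),1.829,.5,nmin=2)
E
```

```text
[0.54250385 0.19286608 0.05697101] [3.12776434e+00 1.08727408e-03 1.82236359e+00]
2.0 -1.8 15.7 0.40 0.03 -0.19 0.5; 2.0 -1.7 15.7 0.40 0.03 -0.19 0.5
```

Call:
arm_command --commands "2 -2 16 0.4 0 -0.2 0.5; 2 -2 13 0.3 0 -0.2 0.5; 0 -0.5 3 0 0 0 0.5"

```text
time: 27.35
tool_pos: [0.539, 0.1958, 0.0257]
ee_rot: [3.136, 0.001, 1.829]
wrist_force: [0.3, -0.4, 0.2]
width: 0.047
```

```bash
python3 - <<'E'
from h import *
o=robot.get_obs();print(o["tool_pos"],o["ee_rot"])
plan((.5385,.196,.0255),1.829,.5,nmin=1)
E
```

```text
[0.53904271 0.19582083 0.02565525] [3.13646002e+00 1.00524595e-03 1.82861913e+00]
0.3 -0.5 0.2 0.29 0.06 -0.02 0.5
```

Call:
arm_command --commands "0 0 0 0.2 0 0 0; 0 0 0 0 0 0 0; 0 0 0 0 0 0 0; 0 0 0 0 0 0 0; 0 0 -30 0 0 0 0; 0 0 -40 0 0 0 0; 0 0 -30 0 0 0 0; 0 0 0 0 0 0 0"

```text
time: 28.35
tool_pos: [0.5382, 0.1959, 0.1273]
ee_rot: [-3.141, 0.001, 1.829]
wrist_force: [1.0, 0.6, -1.1]
width: 0.01
```

```bash
python3 - <<'E'
from h import *
o=robot.get_obs();print(o["tool_pos"],o["ee_rot"],o["width"])
plan((.511,-.137,.11),1.556,0)
E
```

```text
[0.53820193 0.19592073 0.12728047] [-3.14072121e+00  9.53981802e-04  1.82891374e+00] 0.00999916482722835
-52.5 -18.5 2.9 -0.01 0.01 2.61 0; -53.3 -16.1 2.9 -0.01 0.01 2.61 0; -54.0 -13.7 2.9 -0.01 0.01 2.61 0; -54.5 -11.2 2.9 -0.01 0.01 2.61 0; -55.0 -8.7 2.9 -0.01 0.01 2.61 0; -55.3 -6.2 2.9 -0.01 0.01 2.61 0
```

Call:
arm_command --commands "-52.5 -18.5 2 0 0 2.6 0; -53 -16 2 0 0 2.6 0; -54 -14 2 0 0 2.6 0; -54.5 -11 2 0 0 2.6 0; -55 -9 2 0 0 2.6 0; -30 -4 2 0 0 2.6 0; -12 0 2 0 0 0 0; 0 0 0 0 0 0 0; 0 0 0 0 0 0 0"

```text
time: 29.48
tool_pos: [0.5037, -0.1286, 0.0971]
ee_rot: [-3.121, -0.005, 1.553]
wrist_force: [-0.2, 0.7, -1.1]
width: 0.0097
```

```bash
python3 - <<'E'
from h import *
o=robot.get_obs();print(o["tool_pos"],o["ee_rot"],o["width"])
plan((.511,-.137,.05),1.556,0,nmin=4)
E
```

```text
[ 0.50368803 -0.12863627  0.09709391] [-3.12076136 -0.00454478  1.55336209] 0.009691512101208789
-2.1 2.1 11.7 -0.30 -0.07 -0.04 0; -2.1 2.0 11.7 -0.30 -0.07 -0.04 0; -2.1 2.0 11.7 -0.30 -0.07 -0.04 0; -2.1 1.9 11.8 -0.30 -0.07 -0.04 0
```

Call:
arm_command --commands "-2.5 2 15 -0.3 0 0 0; -2.5 2 15 -0.3 0 0 0; -2 2 15 -0.3 0 0 0; -1 1.5 14 -0.2 0 0 0; 0 0 5 0 0 0 0; 0 0 0 0 0 0 0"

```text
time: 30.22
tool_pos: [0.5103, -0.1328, 0.0268]
ee_rot: [-3.139, -0.006, 1.56]
wrist_force: [0.2, 0.1, -0.6]
width: 0.0095
```

```bash
python3 - <<'E'
from h import *
o=robot.get_obs();print(o["tool_pos"],o["ee_rot"],o["width"],o["wrist_force"])
plan((.513,-.138,.0255),1.556,0,nmin=2)
E
```

```text
[ 0.51029732 -0.13282403  0.02681963] [-3.13874525 -0.00632626  1.55961627] 0.0094683299823098 [ 0.18804158  0.12852155 -0.59420173]
-2.6 1.4 0.6 -0.08 -0.18 0.10 0; -2.6 1.4 0.6 -0.08 -0.18 0.10 0
```

Call:
arm_command --commands "-2 1 0 0 0 0 0; -1.5 0 1 0 0 0 0; 0 0 0.5 0 0 0 0; 0 0 0 0 0 0 0.22; 0 0 0 0 0 0 0.22; 0 0 0 0 0 0 0.22; 0 1 0 0 0 0 0.22"

```text
time: 31.1
tool_pos: [0.5146, -0.1375, 0.0283]
ee_rot: [3.139, -0.004, 1.56]
wrist_force: [-0.1, 0.2, -1.1]
width: 0.021
```

Call:
arm_command --commands "0 2 0 0 0 0 0.22; 0 2 0 0 0 0 0.22; 0 2 0 0 0 0 0.22; 0 2 0 0 0 0 0.22"

```text
time: 31.6
tool_pos: [0.5225, -0.1375, 0.0283]
ee_rot: [3.14, -0.004, 1.56]
wrist_force: [-0.9, 0.7, 1.1]
width: 0.0203
```

Call:
arm_command --commands "0 2 2 0 0 0 0.22; 0 2 1 0 0 0 0.22; 0 2 0 0 0 0 0.22; 0 2.5 0 0 0 0 0.22; 0 2 0 0 0 0 0.22"

```text
time: 32.22
tool_pos: [0.5287, -0.1376, 0.0246]
ee_rot: [-3.131, -0.005, 1.56]
wrist_force: [-5.9, -0.5, 4.3]
width: 0.0209
```

Call:
arm_command --commands "0 3 -0.5 0 0 0 0.22; 0 3 0 0 0 0 0.22"

```text
time: 32.48
tool_pos: [0.5288, -0.1376, 0.0245]
ee_rot: [-3.116, -0.005, 1.56]
wrist_force: [-8.7, -0.0, 6.4]
width: 0.0208
```

Call:
arm_command --commands "0 -3 0 -0.5 0 0 0.22; 0 -3 0 -0.4 0 0 0.25; 0 0 -15 0 0 0 0.3; 0 0 -35 0 0 0 0.4; 0 0 -45 0 0 0 0.5; 0 0 -30 0 0 0 0.5; 0 0 0 0 0 0 0.5; 0 0 0 0 0 0 0.5"

```text
time: 33.48
tool_pos: [0.5262, -0.1382, 0.1572]
ee_rot: [3.141, -0.004, 1.56]
wrist_force: [0.0, 0.6, -1.0]
width: 0.047
```

```bash
python3 look.py fence edge3_rib edge2_rib; python3 - <<'E'
from h import *
p=dict(np.load("last.npz"));cv2.imwrite("pics/w9.png",cv2.resize(p["img"],None,fx=1.4,fy=1.4))
plan((.640,.29,.14),1.18,.5)
E
```

```text
33.475 [ 0.52616379 -0.13820601  0.15720298] [ 3.14087934 -0.00391678  1.56011395] 0.046963177717741826
fence [(0.92, [286.6, 199.5], [533.9, -139.2])]
   0.62 [193.  47. 245. 259.] {'rect': (559.4, -205.2), 'size': (241.0, 70.9), 'rectang': 179.3, 'pca': np.float64(176.2), 'mean': array([ 565.3, -213.3]), 'th': 132.0}
edge3_rib [(0.8, [275.7, 204.1], [523.8, -139.0])]
   0.55 [262. 163.  27.  85.] {'rect': (524.2, -141.3), 'size': (83.2, 26.3), 'rectang': 89.8, 'pca': np.float64(90.1), 'mean': array([ 524.8, -138.3]), 'th': 188.0}
edge2_rib [(0.87, [274.3, 286.4], [521.3, -217.5]), (0.72, [273.0, 202.8], [521.4, -137.8])]
   0.9 [262. 247.  27.  59.] {'rect': (520.2, -239.1), 'size': (31.6, 4.2), 'rectang': 179.3, 'pca': np.float64(179.6), 'mean': array([ 520.4, -239.6]), 'th': 120.0}
53.7 13.7 2.3 -0.01 -0.03 2.72 0.5; 54.3 11.1 2.3 -0.01 -0.03 2.72 0.5; 54.7 8.5 2.2 -0.01 -0.03 2.72 0.5; 55.1 5.9 2.2 -0.01 -0.03 2.72 0.5; 55.3 3.3 2.2 -0.01 -0.03 2.72 0.5; 55.4 0.7 2.2 -0.01 -0.03 2.72 0.5; 55.4 -2.0 2.1 -0.01 -0.03 2.72 0.5; 55.2 -4.6 2.1 -0.01 -0.03 2.72 0.5
```

```bash
python3 - <<'E'
from h import *
p=dict(np.load("w6.npz"));c=snapshot("scene")
for z in(0,.06,.08,.1,.12):print(z,"proj scene of corner",proj(c,[.658,.398,z]),"w6 box corner px(515,118)/1.4",at(p,(515/1.4,118/1.4),z)[:2],"tissue",at(p,(570/1.4,20/1.4),z)[:2],at(p,(680/1.4,65/1.4),z)[:2])
cv2.imwrite("pics/s3.png",cv2.resize(c["img"][150:300,20:240],None,fx=3.4,fy=3.4))
E
```

```text
0 proj scene of corner [ 97.87138981 239.93219179] w6 box corner px(515,118)/1.4 [0.67672158 0.38310018] tissue [0.71634435 0.46477481] [0.81674749 0.43253414]
0.06 proj scene of corner [ 91.53501659 218.07185953] w6 box corner px(515,118)/1.4 [0.66299455 0.37542449] tissue [0.69752292 0.446598  ] [0.78501698 0.4185026 ]
0.08 proj scene of corner [ 89.32120556 210.43426575] w6 box corner px(515,118)/1.4 [0.65841887 0.37286592] tissue [0.69124911 0.44053907] [0.77444014 0.41382542]
0.1 proj scene of corner [ 87.05345418 202.61057907] w6 box corner px(515,118)/1.4 [0.6538432  0.37030736] tissue [0.6849753  0.43448013] [0.7638633  0.40914823]
0.12 proj scene of corner [ 84.72976672 194.59391428] w6 box corner px(515,118)/1.4 [0.64926752 0.36774879] tissue [0.67870149 0.4284212 ] [0.75328647 0.40447105]
```

View pics/s3.png

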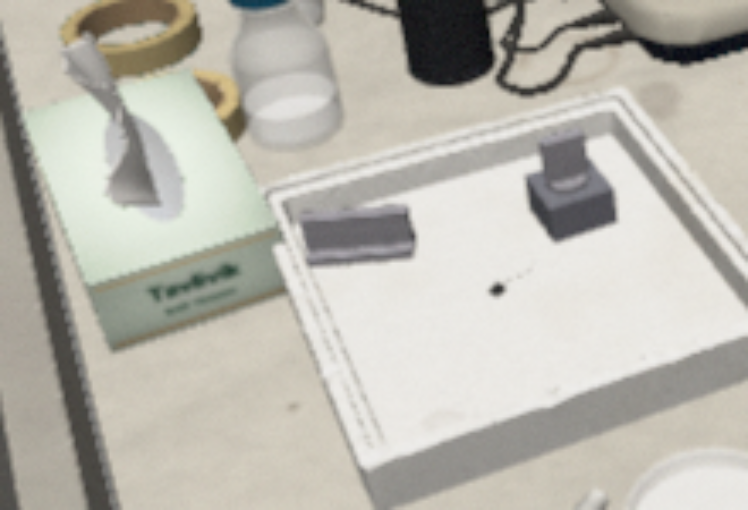

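Box is low, about 55 mm, with tissue standing at y≈0.44. The tray now holds only edge 1 and the key, so I go for edge 1.

```bash
python3 - <<'E'
from h import *
plan((.660,.325,.125),1.16,.4)
E
```

```text
51.6 14.3 3.8 -0.01 -0.03 2.55 0.4; 52.2 12.0 3.7 -0.01 -0.03 2.55 0.4; 52.7 9.7 3.7 -0.01 -0.03 2.55 0.4; 53.1 7.3 3.7 -0.01 -0.03 2.55 0.4; 53.3 5.0 3.7 -0.01 -0.03 2.55 0.4; 53.5 2.6 3.6 -0.01 -0.03 2.55 0.4; 53.6 0.2 3.6 -0.01 -0.03 2.55 0.4; 53.5 -2.2 3.6 -0.01 -0.03 2.55 0.4; 53.4 -4.5 3.6 -0.01 -0.03 2.55 0.4
```

Call:
arm_command --commands "51.5 14 0 0 0 2.5 0.4; 52 12 0 0 0 2.5 0.4; 52.5 10 0 0 0 2.5 0.4; 53 7.5 0 0 0 2.5 0.4; 53 5 2 0 0 2.5 0.4; 53.5 2.5 5 0 0 2.5 0.4; 53.5 0 8 0 0 2.5 0.4; 45 -2 8 0 0 2.5 0.4; 20 -3 8 0 0 2.5 0.4; 8 0 3 0 0 0 0.4; 0 0 0 0 0 0 0.4"

```text
time: 35.25
tool_pos: [0.6553, 0.3028, 0.1176]
ee_rot: [-3.136, 0.001, 1.151]
wrist_force: [0.5, -0.1, -0.8]
width: 0.0375
```

```bash
python3 look.py edge1_rib; python3 -c "
from h import *
plan((.664,.3295,.06),1.16,.4,nmin=3)"
```

```text
35.25 [0.65528862 0.30277074 0.11764463] [-3.13645035e+00  1.13727310e-03  1.15099707e+00] 0.03752372002329664
edge1_rib [(0.59, [278.0, 175.8], [666.7, 329.5])]
   0.68 [  5. 357.  61.  39.] {'rect': (396.8, 255.4), 'size': (66.9, 46.8), 'rectang': 156.0, 'pca': np.float64(171.3), 'mean': array([395. , 248.6]), 'th': 114.0}
   0.63 [259. 130.  36.  92.] {'rect': (664.6, 330.0), 'size': (75.0, 26.7), 'rectang': 68.9, 'pca': np.float64(69.5), 'mean': array([666.6, 331.8]), 'th': 181.0}
9.6 -1.2 19.6 -0.08 -0.00 -0.21 0.4; 9.6 -1.2 19.6 -0.08 -0.00 -0.21 0.4; 9.6 -1.1 19.6 -0.08 -0.00 -0.21 0.4
```

```bash
python3 -c "
from h import *
plan((.666,.331,.045),1.187,.4,nmin=4)"
```

```text
7.7 -0.6 18.5 -0.06 -0.00 -0.54 0.4; 7.7 -0.5 18.5 -0.06 -0.00 -0.54 0.4; 7.7 -0.4 18.5 -0.06 -0.00 -0.54 0.4; 7.7 -0.4 18.5 -0.06 -0.00 -0.54 0.4
```

Call:
arm_command --commands "7.5 -0.5 17 0 0 -0.5 0.4; 7.5 -0.5 17 0 0 -0.5 0.4; 7.5 -0.5 17 0 0 -0.5 0.4; 7 -0.5 17 0 0 -0.5 0.4; 0 0 0 0 0 0 0.4"

```text
time: 36.02
tool_pos: [0.6654, 0.3295, 0.0451]
ee_rot: [-3.136, 0.002, 1.185]
wrist_force: [-0.4, 0.2, 0.3]
width: 0.038
```

```bash
python3 -c "
from h import *
o=robot.get_obs();print(o['tool_pos'],o['ee_rot'])
plan((.666,.331,.0255),1.187,.4,nmin=2)"
```

```text
[0.66544205 0.32946534 0.04507537] [-3.13612435e+00  1.51647446e-03  1.18455103e+00]
0.8 0.0 9.8 -0.16 0.04 -0.07 0.4; 0.8 -0.0 9.8 -0.16 0.04 -0.07 0.4
```

Call:
arm_command --commands "1 0 9.5 0 0 0 0.4; 0.5 0 9 0 0 0 0.4; 0 0 1 0 0 0 0.4; 0 0 0 0 0 0 0; 0 0 0 0 0 0 0; 0 0 0 0 0 0 0; 0 0 0 0 0 0 0"

```text
time: 36.9
tool_pos: [0.6673, 0.331, 0.0268]
ee_rot: [-3.139, -0.001, 1.184]
wrist_force: [-0.9, -0.4, -0.4]
width: 0.0097
```

Call:
arm_command --commands "0 0 -30 0 0 0 0; 0 0 -40 0 0 0 0; 0 0 -35 0 0 0 0; 0 0 0 0 0 0 0"

```text
time: 37.4
tool_pos: [0.6665, 0.3304, 0.1321]
ee_rot: [-3.136, 0.002, 1.184]
wrist_force: [0.5, -0.0, -0.2]
width: 0.0096
```

```bash
python3 -c "
from h import *
o=robot.get_obs();print(o['tool_pos'],o['ee_rot'],o['width'])
plan((.511,-.053,.11),1.556,0)"
```

```text
[0.66653631 0.33039727 0.13205834] [-3.13617329e+00  1.94162319e-03  1.18407430e+00] 0.009618422049919056
-59.1 0.1 3.3 -0.05 0.01 -3.04 0; -59.0 -3.0 3.3 -0.05 0.01 -3.04 0; -58.8 -6.2 3.2 -0.05 0.01 -3.04 0; -58.4 -9.3 3.2 -0.05 0.01 -3.04 0; -57.8 -12.4 3.2 -0.05 0.01 -3.04 0; -57.1 -15.4 3.2 -0.05 0.01 -3.04 0; -56.2 -18.4 3.2 -0.05 0.01 -3.04 0
```

Call:
arm_command --commands "-59 0 1 0 0 -3 0; -59 -3 1 0 0 -3 0; -59 -6 1 0 0 -3 0; -58.5 -9 1 0 0 -3 0; -58 -12 1 0 0 -3 0; -56 -15 1 0 0 -3 0; -35 -10 2 0 0 -3 0; -15 -5 2 0 0 0 0; 0 0 0 0 0 0 0; 0 0 0 0 0 0 0"

```text
time: 38.65
tool_pos: [0.5046, -0.0562, 0.101]
ee_rot: [-3.108, 0.001, 1.564]
wrist_force: [0.5, 0.0, -0.8]
width: 0.0098
```

```bash
python3 -c "
from h import *
o=robot.get_obs();print(o['time'],o['tool_pos'],o['ee_rot'],o['width'])
plan((.511,-.053,.05),1.556,0,nmin=4)"
```

```text
38.65 [ 0.50460724 -0.05624668  0.10099629] [-3.10775267e+00  6.31760648e-04  1.56367372e+00] 0.009821979665083504
0.8 2.0 12.7 -0.48 0.01 0.11 0; 0.8 1.9 12.7 -0.48 0.01 0.11 0; 0.8 1.8 12.7 -0.48 0.01 0.11 0; 0.8 1.7 12.7 -0.48 0.01 0.11 0
```

Call:
arm_command --commands "0.8 2 14 -0.5 0 0.1 0; 0.8 2 14 -0.5 0 0.1 0; 0.8 2 14 -0.5 0 0.1 0; 0.8 2 14 -0.4 0 0.1 0; 0 0 9 0 0 0 0; 0 0 0 0 0 0 0"

```text
time: 39.4
tool_pos: [0.5127, -0.0462, 0.0294]
ee_rot: [-3.14, -0.002, 1.565]
wrist_force: [0.1, 0.3, -1.1]
width: 0.0098
```

```bash
python3 -c "
from h import *
o=robot.get_obs();print(o['time'],o['tool_pos'],o['ee_rot'],o['width'],o['wrist_force'])
plan((.513,-.053,.0268),1.556,0,nmin=2)"
```

```text
39.4 [ 0.51267649 -0.04616548  0.02936422] [-3.14044588e+00 -1.84667889e-03  1.56504716e+00] 0.009797311092059877 [ 0.05835341  0.2650739  -1.05226218]
-3.4 0.2 1.3 -0.03 -0.05 0.26 0; -3.4 0.2 1.3 -0.03 -0.05 0.26 0
```

Call:
arm_command --commands "-3.5 0 0.5 0 0 0.2 0; -3.5 0 1.5 0 0 0.2 0; 0 0 1 0 0 0 0; 0 0 0 0 0 0 0.22; 0 0 0 0 0 0 0.22; 0 0 0 0 0 0 0.22; 0 2 0 0 0 0 0.22; 0 2 0.5 0 0 0 0.22; 0 2 0.5 0 0 0 0.22; 0 2 0.5 0 0 0 0.22"

```text
time: 40.65
tool_pos: [0.523, -0.0542, 0.0274]
ee_rot: [3.138, -0.001, 1.558]
wrist_force: [-1.0, -0.3, 0.6]
width: 0.0205
```

Call:
arm_command --commands "0 2 0.5 0 0 0 0.22; 0 2 0.5 0 0 0 0.22; 0 2 0 0 0 0 0.22"

```text
time: 41.02
tool_pos: [0.5291, -0.0542, 0.026]
ee_rot: [3.139, -0.001, 1.558]
wrist_force: [-1.8, 0.0, 1.0]
width: 0.0203
```

Call:
arm_command --commands "0 2 1 0 0 0 0.22; 0 2.5 0 0 0 0 0.22; 0 3 0 0 0 0 0.22; 0 3 0 0 0 0 0.22"

```text
time: 41.52
tool_pos: [0.5296, -0.0542, 0.0239]
ee_rot: [-3.119, -0.001, 1.558]
wrist_force: [-7.6, 0.2, 6.2]
width: 0.0209
```

Call:
arm_command --commands "0 -3 0 -0.5 0 0 0.22; 0 -3 0 -0.4 0 0 0.25; 0 0 -15 0 0 0 0.3; 0 0 -35 0 0 0 0.4; 0 0 -45 0 0 0 0.5; 0 0 -40 0 0 0 0.5; 0 0 0 0 0 0 0.5; 0 0 0 0 0 0 0.5"

```text
time: 42.52
tool_pos: [0.5267, -0.0543, 0.1675]
ee_rot: [3.137, -0.0, 1.558]
wrist_force: [0.2, 0.4, -0.7]
width: 0.047
```

```bash
python3 look.py fence edge3_rib ; python3 - <<'E'
from h import *
p=dict(np.load("last.npz"));cv2.imwrite("pics/w10.png",cv2.resize(p["img"],None,fx=1.4,fy=1.4))
E
```

```text
42.525 [ 0.52666624 -0.0543279   0.16751237] [ 3.13685222e+00 -1.61689423e-04  1.55823172e+00] 0.04698832292424782
fence [(0.7, [286.0, 275.5], [534.0, -137.3])]
   0.7 [329. 182.  75.  69.] {'rect': (605.9, -73.3), 'size': (69.7, 68.3), 'rectang': 179.1, 'pca': np.float64(49.2), 'mean': array([606.2, -75.3]), 'th': 133.0}
   0.55 [197. 141. 226. 246.] {'rect': (557.8, -147.4), 'size': (243.8, 218.4), 'rectang': 178.9, 'pca': np.float64(179.9), 'mean': array([ 572.6, -159.8]), 'th': 138.0}
edge3_rib [(0.66, [274.1, 284.2], [522.0, -136.9])]
```

View pics/w10.png

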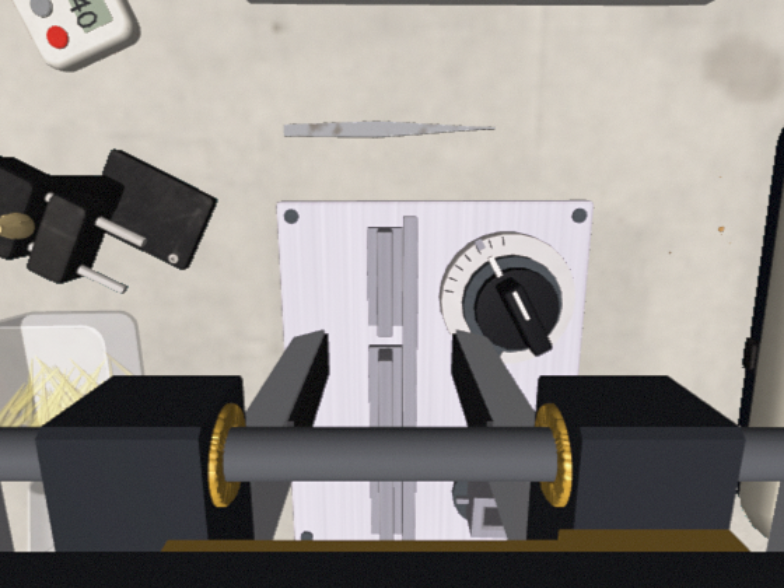

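All three edges stand flush on the fence line at column 403, and the pointer is on the tab at (480,245). Now the key.

```bash
python3 -c "
from h import *
plan((.636,.190,.15),1.558,.4)"
```

```text
49.1 21.4 3.3 0.02 -0.01 0.00 0.4; 49.1 21.4 3.3 0.02 -0.01 0.00 0.4; 49.1 21.4 3.3 0.02 -0.01 0.00 0.4; 49.1 21.4 3.3 0.02 -0.01 0.00 0.4; 49.1 21.4 3.3 0.02 -0.01 0.00 0.4
```

Call:
arm_command --commands "49 21.5 0 0 0 0 0.4; 49 21.5 0 0 0 0 0.4; 49 21.5 0 0 0 0 0.4; 49 21.5 0 0 0 0 0.4; 25 11 2 0 0 0 0.4; 12 6 2 0 0 0 0.4; 0 0 0 0 0 0 0.4; 0 0 0 0 0 0 0.4"

```text
time: 43.78
tool_pos: [0.6323, 0.181, 0.1523]
ee_rot: [-3.129, 0.004, 1.553]
wrist_force: [0.1, -0.3, -0.2]
width: 0.0376
```

```bash
python3 look.py key_grip rest_mouth; python3 - <<'E'
from h import *
p=dict(np.load("last.npz"));cv2.imwrite("pics/w11.png",cv2.resize(p["img"][110:310,190:390],None,fx=3,fy=3,interpolation=cv2.INTER_CUBIC))
o=robot.get_obs();print([proj(p,[*o["tool_pos"][:2],z]) for z in(.04,.079)])
E
```

```text
43.775 [0.63231829 0.18099775 0.15230629] [-3.12894336  0.00352322  1.55308664] 0.03763290596337753
key_grip []
   0.56 [268. 173.  34.  44.] {'rect': (636.2, 189.6), 'size': (43.4, 36.3), 'rectang': 89.0, 'pca': np.float64(87.2), 'mean': array([636.1, 190.4]), 'th': 173.0}
rest_mouth [(0.86, [282.4, 189.3], [634.5, 194.6])]
   0.92 [258. 158.  54.  59.] {'rect': (636.1, 193.5), 'size': (51.1, 47.2), 'rectang': 91.2, 'pca': np.float64(89.7), 'mean': array([636.1, 194.3]), 'th': 177.0}
[array([280.57104367, 204.83647877]), array([280.25374459, 216.27752455])]
```

View pics/w11.png

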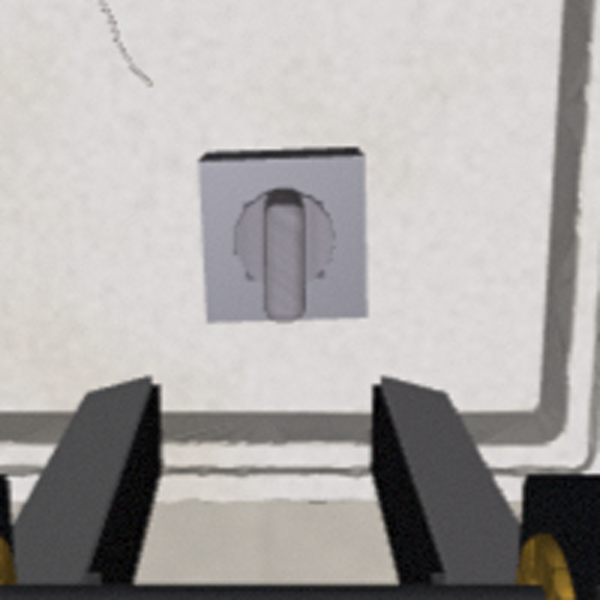

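The picture shows the key handle upright at crop (285,262). It lies along world y, and the rest block is turned about 2°.

```bash
python3 -c "
from h import *
p=dict(np.load('last.npz'));f=lambda u,v:(190+u/3,110+v/3)
print(at(p,f(285,262),.079),at(p,f(285,237),.040),at(p,f(285,241),.045))
a=at(p,f(203,322-80),.04);
for A,B in(((200,158),(362,152)),((208,322),(367,317)),((200,158),(208,322)),((362,152),(367,317))):
  d=at(p,f(*B),.04)-at(p,f(*A),.04);print(np.degrees(np.arctan2(d[1],d[0])),np.hypot(*d[:2]))
for A,B in(((264,205),(265,315)),((304,205),(306,315))):
  d=at(p,f(*A),.079)-at(p,f(*B),.079);print('handle',np.degrees(np.arctan2(d[1],d[0])))
plan((.636,.193,.09),1.571,.4,nmin=3)
"
```

```text
[0.63640305 0.19552611 0.079     ] [0.63663592 0.19484037 0.04      ] [0.63660119 0.19460369 0.045     ]
1.0682317347699166 0.04458996942718434
0.9300738522898797 0.0453749840530783
-89.11817441226707 0.046709834880395054
-88.15726918444437 0.046823278534271845
handle 89.39403261385362
handle 90.41131629113814
4.0 1.3 21.0 -0.21 0.05 -0.34 0.4; 4.0 1.2 21.0 -0.21 0.05 -0.34 0.4; 3.9 1.2 21.0 -0.21 0.05 -0.34 0.4
```

Call:
arm_command --commands "5 1.3 20 -0.2 0 -0.5 0.4; 5 1.3 20 -0.2 0 -0.5 0.4; 4 1.5 20 -0.2 0 -0.5 0.4; 0 0.5 10 0 0 -0.3 0.4; 0 0 0 0 0 0 0.4"

```text
time: 44.65
tool_pos: [0.6383, 0.193, 0.0846]
ee_rot: [3.137, 0.002, 1.582]
wrist_force: [-0.4, -0.2, 0.3]
width: 0.0377
```

```bash
python3 -c "
from h import *
o=robot.get_obs();print(o['time'],o['tool_pos'],o['ee_rot'],o['width'])
plan((.6365,.195,.049),1.585,.4,nmin=2)"
```

```text
44.65 [0.63832861 0.19302321 0.08458414] [3.13674696e+00 2.01952584e-03 1.58201143e+00] 0.03769737121164597
1.0 -1.0 17.8 0.14 0.06 -0.09 0.4; 1.0 -0.9 17.8 0.14 0.06 -0.09 0.4
```

Call:
arm_command --commands "1 -1 16 0.1 0 0 0.4; 1 -1 15 0.1 0 0 0.4; 0 0 4 0 0 0 0.4"

```text
time: 45.02
tool_pos: [0.6374, 0.1948, 0.0494]
ee_rot: [3.137, 0.001, 1.581]
wrist_force: [0.4, 0.8, 0.2]
width: 0.0376
```

```bash
python3 -c "
from h import *
o=robot.get_obs();print(o['time'],o['tool_pos'],o['ee_rot'],o['width'])
plan((.6365,.195,.050),1.585,.4,nmin=1)"
```

```text
45.025 [0.63744079 0.1947876  0.04943439] [3.13725349e+00 1.40502601e-03 1.58125851e+00] 0.037605224072570914
0.2 -0.9 -0.6 0.25 0.08 -0.21 0.4
```

Call:
arm_command --commands "0 -0.9 0 0.2 0 0 0; 0 0 0 0 0 0 0; 0 0 0 0 0 0 0; 0 0 0 0 0 0 0"

```text
time: 45.52
tool_pos: [0.6368, 0.1949, 0.0498]
ee_rot: [3.14, 0.001, 1.581]
wrist_force: [-0.6, -0.1, -1.3]
width: 0.0097
```

Call:
arm_command --commands "0 0 -20 0 0 0 0; 0 0 -30 0 0 0 0; 0 0 -30 0 0 0 0; 0 0 -15 0 0 0 0; 0 0 0 0 0 0 0"

```text
time: 46.15
tool_pos: [0.6373, 0.1952, 0.1524]
ee_rot: [3.137, 0.001, 1.581]
wrist_force: [-0.2, 0.3, -0.8]
width: 0.0098
```

```bash
python3 -c "
from h import *
o=robot.get_obs();print(o['time'],o['tool_pos'],o['ee_rot'],o['width'],o['wrist_force'])
p=snapshot('wrist');print([proj(p,[*o['tool_pos'][:2],o['tool_pos'][2]+d]) for d in(-.031,.014)],tips(p,'key_grip',o['tool_pos'][2]+.014))
plan((.590,-.185,.145),1.571,0)"
```

```text
46.15 [0.63730418 0.19515724 0.15239252] [3.13674680e+00 5.09333973e-04 1.58126700e+00] 0.00981824663530986 [-0.20070022  0.31466473 -0.76988942]
[array([278.41640979, 233.70181248]), array([278.91024778, 260.23446146])] [(0.76, [277.4, 258.5], [636.6, 196.1])]
-54.2 -7.2 0.8 0.01 0.01 0.08 0; -54.2 -7.1 0.8 0.01 0.01 0.08 0; -54.2 -7.0 0.8 0.01 0.01 0.08 0; -54.2 -6.9 0.8 0.01 0.01 0.08 0; -54.2 -6.9 0.7 0.01 0.01 0.08 0; -54.3 -6.8 0.7 0.01 0.01 0.08 0; -54.3 -6.7 0.7 0.01 0.01 0.08 0
```

Call:
arm_command --commands "-54 -7 0 0 0 0 0; -54 -7 0 0 0 0 0; -54 -7 0 0 0 0 0; -54 -7 0 0 0 0 0; -54 -7 0 0 0 0 0; -54 -4 0 0 0 0 0; -36 -3 0 0 0 0 0; -15 0 0 0 0 0 0; 0 0 0 0 0 0 0; 0 0 0 0 0 0 0"

```text
time: 47.5
tool_pos: [0.59, -0.187, 0.1316]
ee_rot: [-3.114, -0.007, 1.586]
wrist_force: [-0.3, -0.2, -0.7]
width: 0.0096
```

```bash
python3 look.py socket; python3 - <<'E'
from h import *
p=dict(np.load("last.npz"));cv2.imwrite("pics/w12.png",cv2.resize(p["img"][110:310,180:400],None,fx=3.5,fy=3,interpolation=cv2.INTER_CUBIC)); o=robot.get_obs();print(proj(p,o["tool_pos"]-np.array([0,0,.031])))
E
```

```text
47.5 [ 0.58996256 -0.18702656  0.13157985] [-3.11412318 -0.00671802  1.58577506] 0.009589053377757728
socket []
[280.36734409 234.34627334]
```

View pics/w12.png

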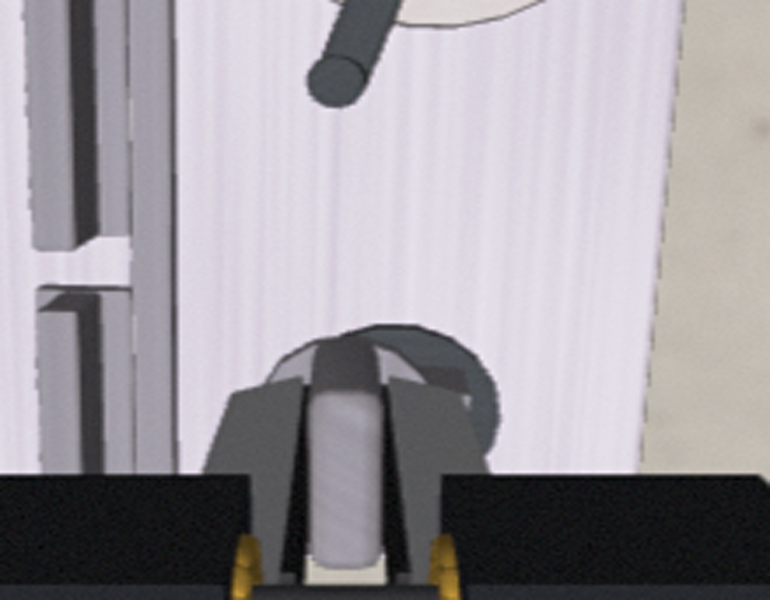

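The grip hides the socket here (expected near crop (400,400)), so I measure it from the earlier unobstructed frames.

```bash
python3 - <<'E'
from h import *
for f,seed in(("w8.npz",(150+395/2,50+280/1.8)),("w7.npz",(588/1.4,290/1.4))):
    p=dict(np.load(f));g=cv2.GaussianBlur(cv2.cvtColor(p["img"],cv2.COLOR_BGR2GRAY),(3,3),0)
    u,v=[int(round(x)) for x in seed];big=cv2.resize(g,None,fx=8,fy=8,interpolation=cv2.INTER_CUBIC)
    print(f,g[v,u-25:u+45])
    m=np.zeros((big.shape[0]+2,big.shape[1]+2),np.uint8)
    cv2.floodFill(big.copy(),m,(u*8+4,v*8+4),255,18,18,cv2.FLOODFILL_MASK_ONLY|cv2.FLOODFILL_FIXED_RANGE|(255<<8))
    m=m[1:-1,1:-1];cs,h=cv2.findContours(m,cv2.RETR_CCOMP,cv2.CHAIN_APPROX_NONE)
    for c,hh in zip(cs,h[0]):
        if cv2.contourArea(c)<64*60:continue
        W=np.array([at(p,((q[0]+.5)/8-.5,(q[1]+.5)/8-.5),.044)[:2]*1000 for q in c[::4,0]],np.float32)
        (x,y),(w,l),a=cv2.minAreaRect(W);print("outer" if hh[3]<0 else "hole",round(x,1),round(y,1),round(w,1),round(l,1),round(a,1))
E
```

```text
w8.npz [212 211 209 209 205 172 115  79  74  76  76  75  75  75  75  73  69  66
  64  71  98 133 151 154 155 155 155 150 141 133 132 134 135 135 135 135
 137 139 139 136 117  86  67  64  65  73 100 130 142 146 152 155 154 153
 154 151 133 108 122 170 205 215 215 214 214 216 216 216 214 213]
outer 593.4 -218.9 50.2 50.5 89.4
hole 598.9 -224.2 18.1 18.0 87.9
hole 592.6 -218.1 49.4 47.8 42.9
w7.npz [ 79  79  78  78  78  77  78  78  77  74  70  68  68  68  68  68  67  67
  68  75 102 137 155 157 158 159 161 160 158 151 143 145 155 159 159 160
 161 162 158 136  96  71  66  67  68  67  67  67  67  67  73  95 125 141
 143 146 154 159 159 159 158 157 157 163 180 205 218 221 221 222]
outer 589.4 -218.9 49.6 51.4 87.0
hole 599.0 -224.5 18.2 18.2 86.4
hole 586.1 -217.2 48.5 43.1 62.3
```

```bash
python3 -c "
from h import *
plan((.599,-.2242,.10),1.522,0,nmin=4)"
```

```text
-9.4 2.3 7.9 -0.38 -0.07 0.93 0; -9.3 2.4 8.0 -0.38 -0.07 0.93 0; -9.3 2.5 8.0 -0.38 -0.07 0.93 0; -9.2 2.6 8.0 -0.38 -0.07 0.93 0
```

Call:
arm_command --commands "-9 2.3 6 -0.4 -0.1 1 0; -9 2.4 6 -0.4 -0.1 0.9 0; -9 2.4 6 -0.4 -0.1 0.9 0; -6 2 6 -0.4 0 0.8 0; 0 0 0 0 0 0 0; 0 0 0 0 0 0 0"

```text
time: 48.4
tool_pos: [0.5994, -0.2212, 0.106]
ee_rot: [3.139, 0.0, 1.521]
wrist_force: [0.4, -0.4, -1.6]
width: 0.0098
```

```bash
python3 -c "
from h import *
o=robot.get_obs();print(o['time'],o['tool_pos'],o['ee_rot'],o['width'],o['wrist_force'])
plan((.599,-.2242,.085),1.522,0,nmin=2)"
```

```text
48.4 [ 0.59943246 -0.22117627  0.1059563 ] [3.13872074e+00 3.31275381e-04 1.52074722e+00] 0.009841943173987277 [ 0.3962262  -0.41037955 -1.59980109]
-1.5 -0.2 10.5 0.08 0.01 -0.04 0; -1.5 -0.2 10.5 0.08 0.01 -0.04 0
```

Call:
arm_command --commands "-1.5 -0.2 10 0.1 0 0 0; -1.5 -0.2 10 0 0 0 0; 0 0 0 0 0 0 0"

```text
time: 48.78
tool_pos: [0.5988, -0.2238, 0.0845]
ee_rot: [3.141, 0.0, 1.521]
wrist_force: [-0.7, -0.6, -1.3]
width: 0.0097
```

```bash
python3 -c "
from h import *
o=robot.get_obs();print(o['time'],o['tool_pos'],o['ee_rot'],o['wrist_force'])
plan((.599,-.2242,.072),1.522,0,nmin=3)
for c in('side','scene'):
  p=snapshot(c);cv2.imwrite('pics/'+c+'9.png',p['img']);print(c,tips(p,'socket',.044),tips(p,'key_grip',o['tool_pos'][2]+.0133))"
```

```text
48.775 [ 0.59882902 -0.22383671  0.0845076 ] [3.14082663e+00 5.04856624e-05 1.52139725e+00] [-0.74026853 -0.63795132 -1.2647914 ]
-0.1 0.1 4.2 0.01 0.00 -0.01 0; -0.1 0.1 4.2 0.01 0.00 -0.01 0; -0.1 0.1 4.2 0.01 0.00 -0.01 0
side [(0.73, [337.2, 296.2], [590.9, -229.3])] [(0.46, [343.9, 279.6], [600.7, -229.0])]
scene [] []
```

Good. Insert slowly, watching the force.

Call:
arm_command --commands "0 0 4 0 0 0 0; 0 0 4 0 0 0 0; 0 0 4 0 0 0 0"

```text
time: 49.45
tool_pos: [0.6005, -0.2245, 0.0749]
ee_rot: [3.136, 0.002, 1.522]
wrist_force: [0.3, 0.2, -1.4]
width: 0.0099
```

Call:
arm_command --commands "0 0 4 0 0 0 0; 0 0 3 0 0 0 0"

```text
time: 49.7
tool_pos: [0.6002, -0.2244, 0.067]
ee_rot: [3.137, 0.002, 1.521]
wrist_force: [0.7, -0.9, -1.6]
width: 0.0101
```

Call:
arm_command --commands "0 -0.5 4 0 0 0 0; 0 0 4 0 0 0 0; 0 0 4 0 0 0 0"

```text
time: 50.08
tool_pos: [0.5998, -0.2244, 0.0541]
ee_rot: [3.137, 0.002, 1.521]
wrist_force: [0.6, -0.1, -1.6]
width: 0.0099
```

Call:
arm_command --commands "0 0 3 0 0 0 0; 0 0 3 0 0 0 0"

```text
time: 50.32
tool_pos: [0.5999, -0.2245, 0.0535]
ee_rot: [3.136, 0.003, 1.522]
wrist_force: [-5.0, 2.3, 11.5]
width: 0.0097
```

Call:
arm_command --commands "0 0 0 0 0 6 0; 0 0 0 0 0 6 0; 0 0 0 0 0 6 0; 0 0 0 0 0 6 0"

```text
time: 50.82
tool_pos: [0.5989, -0.2248, 0.0542]
ee_rot: [3.136, 0.001, 1.09]
wrist_force: [-0.7, 0.0, -0.8]
width: 0.0091
```

Call:
arm_command --commands "0 0 0 0 0 6 0; 0 0 0 0 0 6 0; 0 0 0 0 0 6 0; 0 0 0 0 0 6 0; 0 0 0 0 0 6 0"

```text
time: 51.45
tool_pos: [0.5985, -0.2244, 0.0543]
ee_rot: [3.137, -0.001, 0.551]
wrist_force: [-0.1, 0.5, -0.7]
width: 0.0099
```

Call:
arm_command --commands "0 0 0 0 0 6 0; 0 0 0 0 0 6 0; 0 0 0 0 0 5 0; 0 0 0 0 0 5 0"

```text
time: 51.95
tool_pos: [0.5983, -0.224, 0.0543]
ee_rot: [3.138, -0.002, 0.155]
wrist_force: [0.6, 0.4, 0.0]
width: 0.0098
```

Call:
arm_command --commands "0 0 0 0 0 5 0; 0 0 0 0 0 5 0"

```text
time: 52.2
tool_pos: [0.5983, -0.2238, 0.0543]
ee_rot: [3.138, -0.003, -0.024]
wrist_force: [-0.6, 0.8, -0.5]
width: 0.0103
```

```bash
python3 -c "
from h import *
o=robot.get_obs();print(o['time'],o['tool_pos'],o['ee_rot'],o['wrist_force'],o['wrist_torque'],o['width'])"
```

```text
52.2 [ 0.59825236 -0.2238396   0.05425695] [ 3.13831053e+00 -2.71917657e-03 -2.40155698e-02] [-0.57633489  0.79654562 -0.53633227] [0.01557263 0.0460864  0.39971806] 0.010309345313970557
```

Call:
arm_command --commands "0 0 0 0 0 5 0; 0 0 0 0 0 5 0"

```text
time: 52.45
tool_pos: [0.5985, -0.2237, 0.0543]
ee_rot: [3.138, -0.004, -0.201]
wrist_force: [-0.5, -0.4, 0.1]
width: 0.0112
```

```bash
python3 -c "
from h import *
o=robot.get_obs();print(o['time'],o['tool_pos'],o['ee_rot'],o['wrist_force'],o['wrist_torque'],o['width'])"
```

```text
52.45 [ 0.59846054 -0.22373593  0.05425133] [ 3.1382934  -0.00363071 -0.20063005] [-0.5153877  -0.407073    0.08980413] [ 0.00631021 -0.02898083  0.69770576] 0.01124958327976975
```

The torque is up to 0.7 N·m and the handle is twisting in the pads, so the lock is at its stop. I'll release, turn the tool back to the hole's angle, regrip and withdraw.

Call:
arm_command --commands "0 0 0 0 0 0 0.3; 0 0 0 0 0 0 0.3; 0 0 0 0 0 0 0.3; 0 0 0 0 0 -8.5 0.3; 0 0 0 0 0 -8.5 0.3; 0 0 0 0 0 -8.5 0.3; 0 0 0 0 0 0 0.3"

```text
time: 53.32
tool_pos: [0.5992, -0.2242, 0.0551]
ee_rot: [3.136, -0.004, 0.261]
wrist_force: [-0.3, 0.9, -0.2]
width: 0.028
```

```bash
python3 -c "
from h import *
o=robot.get_obs();print(o['time'],o['tool_pos'],o['ee_rot'],o['wrist_force'],o['wrist_torque'],o['width'])
plan((.599,-.2242,.0535),.25,.3,nmin=1)
p=snapshot('wrist')
cv2.imwrite('pics/w13.png',cv2.resize(p['img'][80:330,130:430],None,fx=2.6,fy=2.4,interpolation=cv2.INTER_CUBIC))"
```

```text
53.325 [ 0.59921755 -0.22419829  0.0551464 ] [ 3.13571468 -0.0037945   0.26079455] [-0.27743397  0.90528715 -0.24446603] [ 0.02271302 -0.01249899  0.01308669] 0.028024539265597274
-0.2 -0.1 1.6 0.34 -0.22 0.62 0.3
```

View pics/w13.png

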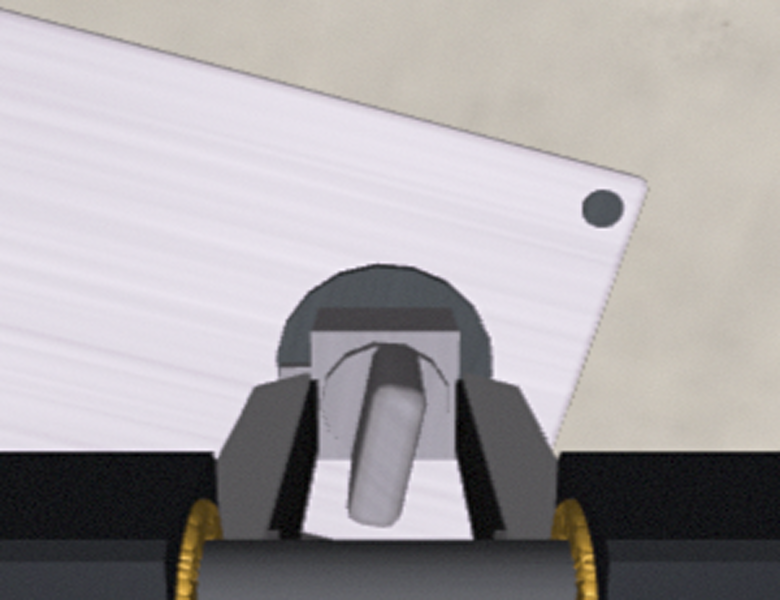

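The picture shows the lock block square with the tool at yaw 0.26, which is the locked stop. The key is centred and leans about 10° within its slack. I'll regrip and lift.

Call:
arm_command --commands "0 0 1.5 0.3 -0.2 0 0.3; 0 0 0 0 0 0 0; 0 0 0 0 0 0 0; 0 0 0 0 0 0 0; 0 0 -6 0 0 0 0; 0 0 -8 0 0 0 0; 0 0 -8 0 0 0 0"

```text
time: 54.25
tool_pos: [0.5986, -0.2239, 0.0757]
ee_rot: [-3.14, 0.002, 0.256]
wrist_force: [0.0, -1.1, -1.7]
width: 0.0099
```

Call:
arm_command --commands "0 0 -15 0 0 0 0; 0 0 -25 0 0 0 0; 0 0 -25 0 0 0 0; 0 0 0 0 0 0 0"

```text
time: 54.75
tool_pos: [0.5997, -0.2244, 0.1473]
ee_rot: [3.14, -0.002, 0.256]
wrist_force: [0.3, 0.3, -1.5]
width: 0.0095
```

```bash
python3 -c "
from h import *
o=robot.get_obs();print(o['time'],o['tool_pos'],o['ee_rot'],o['wrist_force'],o['width'])
p=snapshot('wrist');z=o['tool_pos'][2]
print(tips(p,'key_grip',z+.0133))
for n,c in(('a','side'),):
  q=snapshot(c);print(tips(q,'key_grip',z+.0133))
plan((.637,.195,.145),1.581,0)"
```

```text
54.75 [ 0.59973947 -0.22444348  0.1473295 ] [ 3.13953111e+00 -2.22631349e-03  2.56279529e-01] [ 0.2887035   0.30930622 -1.46225402] 0.009526870677585056
[(0.57, [279.2, 258.9], [600.8, -225.2])]
[(0.53, [346.2, 263.1], [595.3, -236.8])]
18.0 -49.3 -0.3 -0.05 0.01 -9.49 0; 25.9 -45.7 -0.3 -0.05 0.01 -9.49 0; 33.1 -40.8 -0.3 -0.05 0.01 -9.49 0; 39.4 -34.8 -0.4 -0.05 0.01 -9.49 0; 44.6 -27.8 -0.4 -0.05 0.01 -9.49 0; 48.5 -20.1 -0.4 -0.05 0.01 -9.49 0; 51.2 -11.8 -0.4 -0.05 0.01 -9.49 0; 52.4 -3.2 -0.4 -0.05 0.01 -9.49 0
```

Call:
arm_command --commands "18 -49 0 0 0 -9.5 0; 26 -45.5 0 0 0 -9.5 0; 33 -41 0 0 0 -9.5 0; 39.5 -35 0 0 0 -9.5 0; 44.5 -28 0 0 0 -9.5 0; 48.5 -20 0 0 0 -9.5 0; 51 -12 0 0 0 -9.5 0; 35 -2 0 0 0 -9.2 0; 15 0 0 0 0 0 0; 0 0 0 0 0 0 0; 0 0 0 0 0 0 0"

```text
time: 56.32
tool_pos: [0.6207, 0.2023, 0.1245]
ee_rot: [-3.108, -0.002, 1.611]
wrist_force: [0.2, -0.3, -1.1]
width: 0.0096
```

```bash
python3 look.py rest_mouth;python3 -c "
from h import *
plan((.637,.195,.095),1.581,0,nmin=4)"
```

```text
56.325 [0.62071508 0.20228118 0.12454061] [-3.10753089e+00 -2.05231146e-03  1.61072076e+00] 0.009604939072720458
rest_mouth [(0.95, [297.2, 224.7], [632.7, 194.0])]
   0.77 [270. 189.  61.  63.] {'rect': (627.6, 183.6), 'size': (41.2, 37.5), 'rectang': 2.3, 'pca': np.float64(4.7), 'mean': array([629.8, 180.5]), 'th': 112.0}
-2.0 4.2 7.4 -0.47 -0.03 0.43 0; -2.0 4.1 7.4 -0.47 -0.03 0.43 0; -1.9 4.1 7.5 -0.47 -0.03 0.43 0; -1.9 4.0 7.5 -0.47 -0.03 0.43 0
```

Call:
arm_command --commands "-2 4 7 -0.5 0 0.4 0; -2 4 7 -0.5 0 0.4 0; -2 4 7 -0.4 0 0.4 0; -2 4 6 -0.4 0 0.4 0; 0 0 0 0 0 0 0; 0 0 0 0 0 0 0"

```text
time: 57.22
tool_pos: [0.638, 0.1918, 0.0955]
ee_rot: [-3.141, -0.002, 1.577]
wrist_force: [0.3, 0.2, -1.9]
width: 0.0097
```

```bash
python3 -c "
from h import *
o=robot.get_obs();print(o['tool_pos'],o['ee_rot'])
plan((.637,.195,.080),1.581,0,nmin=2)"
```

```text
[0.63799984 0.19184816 0.09547899] [-3.14144640e+00 -1.74871489e-03  1.57720446e+00]
1.6 -0.5 7.7 -0.00 -0.05 -0.11 0; 1.6 -0.5 7.7 -0.00 -0.05 -0.11 0
```

Call:
arm_command --commands "1.6 -0.5 8 0 0 0 0; 1.6 -0.5 8 0 0 0 0; 0 0 0 0 0 0 0"

```text
time: 57.6
tool_pos: [0.6368, 0.1958, 0.0786]
ee_rot: [3.142, -0.002, 1.578]
wrist_force: [0.3, 0.7, -0.6]
width: 0.0093
```

Call:
arm_command --commands "0 0 4 0 0 0 0; 0 0 4 0 0 0 0; 0 0 4 0 0 0 0"

```text
time: 57.98
tool_pos: [0.6372, 0.196, 0.0664]
ee_rot: [3.14, -0.002, 1.578]
wrist_force: [0.7, 0.2, -0.5]
width: 0.0096
```

Call:
arm_command --commands "0 0 4 0 0 0 0; 0 0 4 0 0 0 0"

```text
time: 58.22
tool_pos: [0.6372, 0.1959, 0.0579]
ee_rot: [3.14, -0.002, 1.578]
wrist_force: [0.9, -0.1, 0.2]
width: 0.0102
```

Call:
arm_command --commands "0 0 3 0 0 0 0; 0 0 3 0 0 0 0; 0 0 2.5 0 0 0 0; 0 0 2 0 0 0 0"

```text
time: 58.72
tool_pos: [0.6372, 0.1959, 0.0495]
ee_rot: [3.14, -0.002, 1.578]
wrist_force: [-3.6, -0.4, 8.9]
width: 0.0096
```

Seated, with 8.9 N upward at z 0.0495. Release, lift, and check.

Call:
arm_command --commands "0 0 -0.3 0 0 0 0.35; 0 0 0 0 0 0 0.35; 0 0 0 0 0 0 0.35; 0 0 -15 0 0 0 0.35; 0 0 -35 0 0 0 0.35; 0 0 -45 0 0 0 0.5; 0 0 -45 0 0 0 0.5; 0 0 0 0 0 0 0.5"

```text
time: 59.72
tool_pos: [0.6376, 0.1957, 0.198]
ee_rot: [3.136, -0.003, 1.578]
wrist_force: [0.6, -0.0, 0.3]
width: 0.0468
```

```bash
python3 look.py key_grip rest_mouth; python3 -c "
from h import *
p=dict(np.load('last.npz'));cv2.imwrite('pics/w14.png',p['img'])
c=snapshot('scene');s=snapshot('side')
for k in('key_grip','edge1_rib','edge2_rib','edge3_rib','dish','forceps'):print(k,tips(c,k,Z[k]),tips(s,k,Z[k]))
plan((.527,-.12,.27),1.558,.5)"
```

```text
59.725 [0.63764565 0.1957324  0.19804801] [ 3.13571716e+00 -3.05793060e-03  1.57783980e+00] 0.04684050915161879
key_grip [(0.64, [277.5, 200.1], [637.5, 196.3])]
   0.61 [264. 181.  30.  40.] {'rect': (638.7, 190.4), 'size': (45.2, 37.8), 'rectang': 90.3, 'pca': np.float64(90.3), 'mean': array([638.7, 191. ]), 'th': 172.0}
rest_mouth [(0.67, [276.9, 196.2], [637.1, 195.5])]
   0.58 [255. 168.  47.  54.] {'rect': (636.0, 193.4), 'size': (51.3, 47.0), 'rectang': 90.6, 'pca': np.float64(93.2), 'mean': array([636.2, 194.2]), 'th': 175.0}
key_grip [] [(0.51, [301.9, 177.3], [636.2, 184.2])]
edge1_rib [(0.65, [304.0, 199.0], [525.1, -53.2])] [(0.62, [300.2, 277.7], [530.0, -150.4]), (0.6, [286.9, 249.5], [524.1, -55.8])]
edge2_rib [] [(0.78, [308.4, 305.0], [525.0, -228.2]), (0.27, [304.8, 178.3], [656.3, 215.0])]
edge3_rib [] [(0.71, [295.8, 273.1], [524.0, -134.4])]
dish [] [(0.75, [203.9, 201.7], [347.4, 221.0])]
forceps [(0.75, [266.2, 221.8], [530.3, 46.3])] [(0.57, [279.2, 232.0], [530.3, 41.8])]
-52.4 -18.5 -13.1 -0.05 -0.01 0.19 0.5; -52.5 -18.3 -13.1 -0.05 -0.01 0.19 0.5; -52.5 -18.1 -13.1 -0.05 -0.01 0.19 0.5; -52.6 -17.9 -13.1 -0.05 -0.01 0.19 0.5; -52.6 -17.7 -13.1 -0.05 -0.01 0.19 0.5; -52.7 -17.5 -13.2 -0.05 -0.01 0.19 0.5
```

Call:
arm_command --commands "-55 -15 -10 0 0 0.2 0.5; -55 -15 -10 0 0 0.2 0.5; -55 -15 -10 0 0 0.2 0.5; -55 -15 -10 0 0 0.2 0.5; -55 -15 -10 0 0 0.2 1; -55 -14 -10 0 0 0 1; -50 -10 -10 0 0 0 1; -20 -4 0 0 0 0 1; -5 0 0 0 0 0 1; 0 0 0 0 0 0 1"

```text
time: 61.92
tool_pos: [0.5286, -0.2211, 0.2638]
ee_rot: [-3.139, 0.002, 1.562]
wrist_force: [0.8, 0.5, -0.2]
width: 0.0939
```

```bash
python3 look.py fence tab pointer edge1_rib ring_pin socket | grep -v "^  "; python3 - <<'E'
from h import *
p=dict(np.load("last.npz"));g=cv2.cvtColor(p["img"],cv2.COLOR_BGR2GRAY)
cv2.imwrite("pics/w15.png",cv2.resize(p["img"][20:340,150:430],None,fx=2.1,fy=1.85))
for y in np.r_[-.26:-.01:.0125]:
    x0=.5352+(y+.137)*.0121
    s=[int(cv2.getRectSubPix(g,(1,1),tuple(map(float,proj(p,[x0+d,y,.0205]))))[0,0]) for d in np.arange(-.030,.0161,.002)]
    print(round(y,4),proj(p,[x0,y,.0205]).round(),s)
E
```

```text
61.925 [ 0.52864375 -0.22105909  0.26378143] [-3.13879963e+00  1.91187276e-03  1.56203968e+00] 0.09392597506077442
fence [(0.71, [282.5, 115.0], [533.7, -142.5]), (0.49, [333.0, 7.7], [590.5, -28.0])]
tab [(0.6, [329.5, 9.5], [582.3, -39.5])]
pointer [(0.66, [337.4, 1.4], [588.9, -34.9])]
edge1_rib [(0.69, [274.4, 180.3], [523.4, -217.2])]
ring_pin [(0.76, [331.5, 98.1], [584.7, -127.4])]
socket [(0.64, [338.7, 188.9], [597.3, -226.3])]
-0.26 [283. 213.] [205, 206, 206, 204, 201, 206, 169, 142, 145, 146, 146, 142, 191, 205, 203, 175, 148, 150, 147, 148, 158, 204, 207, 208]
-0.2475 [283. 203.] [202, 206, 204, 173, 152, 149, 130, 143, 145, 146, 148, 128, 130, 150, 156, 151, 149, 149, 150, 146, 158, 204, 206, 205]
-0.235 [283. 193.] [201, 207, 204, 159, 151, 149, 132, 143, 146, 145, 148, 129, 132, 150, 150, 128, 149, 150, 148, 149, 150, 202, 204, 204]
-0.2225 [284. 183.] [201, 203, 206, 167, 149, 150, 119, 143, 144, 146, 147, 128, 131, 151, 149, 126, 147, 150, 150, 149, 157, 202, 204, 204]
-0.21 [284. 173.] [198, 204, 207, 178, 150, 152, 126, 143, 146, 144, 146, 128, 132, 150, 150, 125,
[... 1440 characters left out ...]
0.0725 [284.  50.] [206, 210, 208, 168, 149, 148, 125, 152, 145, 145, 147, 126, 140, 151, 148, 127, 150, 152, 152, 147, 170, 211, 202, 202]
-0.06 [284.  38.] [207, 209, 206, 176, 150, 148, 129, 151, 144, 146, 149, 126, 141, 151, 148, 132, 153, 153, 153, 147, 173, 208, 201, 202]
-0.0475 [284.  25.] [207, 207, 205, 176, 147, 149, 125, 147, 144, 145, 147, 125, 143, 151, 151, 151, 150, 154, 152, 149, 185, 209, 201, 200]
-0.035 [284.  13.] [207, 207, 204, 183, 148, 149, 128, 145, 142, 145, 147, 125, 143, 150, 149, 150, 151, 154, 153, 147, 159, 209, 202, 202]
-0.0225 [284.   0.] [208, 207, 201, 172, 148, 150, 118, 146, 144, 145, 148, 126, 143, 151, 150, 149, 150, 153, 151, 149, 165, 207, 203, 200]
```

The viewer is used up, so I check the seam numerically: the dark width between base and fence, row by row.

```bash
python3 - <<'E'
from h import *
p=dict(np.load("last.npz"));g=cv2.cvtColor(p["img"],cv2.COLOR_BGR2GRAY).astype(np.float32)
for y in np.r_[-.253:-.015:.006]:
    x0=.5352+(y+.137)*.0121;D=np.arange(-.0045,.0045,.00025)
    uv=np.array([proj(p,[x0+d,y,.0205]) for d in D],np.float32);s=cv2.remap(g,uv[None,:,0],uv[None,:,1],cv2.INTER_LINEAR)[0]
    c=np.clip(150-s,0,None);print(round(y,3),"min",int(s.min()),"max",int(s.max()),"seam mm(full dark)",round(float(c.sum()*.25/90),2),"at",round(float((D*c).sum()/c.sum()*1000),2) if c.sum()>1 else None)
E
```

```text
-0.253 min 140 max 156 seam mm(full dark) 0.16 at 1.1
-0.247 min 143 max 159 seam mm(full dark) 0.09 at 1.31
-0.241 min 146 max 152 seam mm(full dark) 0.05 at -0.21
-0.235 min 119 max 152 seam mm(full dark) 0.67 at 0.42
-0.229 min 119 max 151 seam mm(full dark) 0.68 at 0.49
-0.223 min 118 max 152 seam mm(full dark) 0.67 at 0.38
-0.217 min 117 max 151 seam mm(full dark) 0.64 at 0.39
-0.211 min 115 max 150 seam mm(full dark) 0.66 at 0.28
-0.205 min 114 max 151 seam mm(full dark) 0.67 at 0.25
-0.199 min 113 max 152 seam mm(full dark) 0.71 at 0.3
-0.193 min 105 max 150 seam mm(full dark) 0.83 at 0.24
-0.187 min 137 max 175 seam mm(full dark) 0.18 at 1.41
-0.181 min 136 max 205 seam mm(full dark) 0.2 at 1.41
-0.175 min 146 max 207 seam mm(full dark) 0.08 at 3.31
-0.169 min 122 max 151 seam mm(full dark) 0.56 at 0.58
-0.163 min 122 max 153 seam mm(full dark) 0.53 at 0.52
-0.157 min 122 max 152 seam mm(full dark) 0.5 at 0.52
-0.151 min 108 max 152 seam mm(full dark) 0.75 at 0.14
-0.145 min 110 max 152 seam mm(full dark) 0.74 at 0.13
-0.139 min 110 max 152 seam mm(full dark) 0.71 at 0.07
-0.
[... 399 characters left out ...]
max 193 seam mm(full dark) 0.0 at 1.08
-0.085 min 113 max 151 seam mm(full dark) 0.6 at -0.26
-0.079 min 110 max 152 seam mm(full dark) 0.66 at -0.21
-0.073 min 117 max 155 seam mm(full dark) 0.47 at -0.42
-0.067 min 120 max 159 seam mm(full dark) 0.39 at -0.49
-0.061 min 124 max 158 seam mm(full dark) 0.34 at -0.49
-0.055 min 124 max 156 seam mm(full dark) 0.4 at -0.63
-0.049 min 129 max 154 seam mm(full dark) 0.33 at -0.66
-0.043 min 149 max 153 seam mm(full dark) 0.0 at None
-0.037 min 150 max 153 seam mm(full dark) 0.0 at None
-0.031 min 139 max 153 seam mm(full dark) 0.17 at -0.57
-0.025 min 140 max 153 seam mm(full dark) 0.23 at -0.66
-0.019 min 0 max 0 seam mm(full dark) 15.0 at -0.12
```

```bash
python3 - <<'E'
from h import *
p=dict(np.load("last.npz"));g=cv2.cvtColor(p["img"],cv2.COLOR_BGR2GRAY).astype(np.float32)
def cross(y,a,b,z,rise):
    D=np.arange(a,b,.0001);x0=.5352+(y+.137)*.0121
    uv=np.array([proj(p,[x0+d,y,z]) for d in D],np.float32);s=cv2.remap(g,uv[None,:,0],uv[None,:,1],cv2.INTER_LINEAR)[0]
    k=np.nonzero((s>178) if rise else (s<178))[0];return D[k[0]]*1000 if len(k) else np.nan
for nm,lo,hi in(("e2",-.247,-.195),("e3",-.165,-.112),("e1",-.08,-.027)):
    Y=np.linspace(lo,hi,40);l=np.array([cross(y,-.030,-.018,.020,0) for y in Y]);r=np.array([cross(y,.004,.016,.021,1) for y in Y])
    h=20
    print(nm,"left",np.nanmean(l).round(2),"right",np.nanmean(r).round(2),"total",np.nanmean(r-l).round(2),"ends",np.nanmean((r-l)[:h]).round(2),np.nanmean((r-l)[h:]).round(2))
for Y in(np.linspace(-.184,-.178,5),np.linspace(-.101,-.092,6)):
    print("fence width",np.mean([cross(y,.004,.016,.021,1)-cross(y,-.008,.004,.021,0) for y in Y]).round(2),"left at",np.mean([cross(y,-.008,.004,.021,0) for y in Y]).round(2))
E
```

```text
e2 left -24.29 right 10.83 total 35.12 ends 35.31 34.93
e3 left -24.32 right 10.5 total 34.82 ends 34.28 35.36
e1 left -24.04 right 10.19 total 34.23 ends 34.35 34.12
fence width 10.84 left at -0.5
fence width 11.02 left at -0.58
```

```bash
python3 -c "
from h import *
print(robot.get_obs()['time'],robot.close_job())"
```

```text
the job is handed in; nothing more can be done
62.575 None
```

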